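Clear and close the repaired laptop

ROBOT

A 6-joint arm with a two-finger parallel gripper is mounted at the origin on the work surface. World frame = base frame: x ahead of the robot, y to its left, z up, the work surface at z = 0. Lengths are in m, angles in rad, forces in N, time in s.
With the tool pointing down it reaches from about 0.375 to 0.9 m from the base axis. Payload 3.1 kg.
Tool frame: the origin (TCP) lies at the very end of the fingers, on their centre line; the grasp point (between the pads) lies 19 mm behind it; z points along the fingers, y is the line along which they close (so a half turn about z gives the same grasp; the last joint's range is limited). The gripper opens to 85 mm and grips with 20 to 120 N. Pads are 22 mm wide; open, the fingers measure 114 mm over their backs; the gripper's body (76 mm by 85 mm) begins 54 mm behind the grasp point. The pads swing forward as they close: fully open they stand 13 mm farther back than shut.
Start: joints at [-0.178, 0.527, 1.433, -0, 1.181, -0.178], TCP at [0.625, 0, 0.231] pointing down, gripper open.
Joint ranges: [-3.08, 3.08], [-0.75, 2.2], [0.22, 2.44], [-1.43, 4.57], [0, 2.65], [-2.85, 2.85]. Speed limits (rad/s): [2.79, 2.79, 3.14, 3.14, 3.14, 3.14].

INTERFACE

Orientations are given as a unit quaternion [x, y, z, w].
In Python, from station import telemetry, snapshot, ticket gives the robot as it stands.
- The arm moves only by the tool move_arm, never from a script. Its argument "commands" is text: rows parted by semicolons, each of 7 numbers parted by spaces: the shift along the tool's x, y, z in mm, then the turn, a rotation vector about the tool's x, y, z in degrees, then the opening, from -1 (shut) to 1 (fully open). A call has exactly 5 rows; each row is the pose to reach, as a shift and turn from the pose commanded when the call began, along the tool's axes at that moment; what a row does not reach only later rows make up. A row lasts 1/8 s, in which the tool goes at most 62.5 mm and 10.7 degrees, less where a joint would pass 70% of its speed; a pose out of reach is approached as far as the arm can. A call with a gripper value outside its range is refused whole. The fingers move at their own pace and stop on an object; "grip_force" is the grip in N (left out, the last holds). Time passes only in rows, so rows that repeat a pose let the fingers close, or fill a call up. It gives the time, the measured TCP pose, the force, the opening and the grip force at its end, in the units of the state.
- telemetry.sense(): the state, without advancing time (a new reading comes with each control period).
- snapshot(name): name is "scene" or "side" or "wrist"; returns a dict with "image" (480x640x3 uint8, red, green, blue), "fx", "fy", "cx", "cy" (pixels), "k1" (the pictures are not rectified: a ray, as slopes to the right and down, at radius r is drawn at 1 + k1 r^2 times it, then the intrinsics apply), "pose" (4x4, takes a point from camera to world coordinates). Camera axes: x right, y down, z forward; pixel columns grow to the right and rows downward; lengths in m; the calibration is good to about 2 mm. A picture is of the moment at which its call begins. There is no depth.
- ticket.sign_off(): hands the job in; it is judged then, once.
The state is a dict: "t": time; "q": joint angles; "qd": joint speeds; "tau": joint torques, N m; "tcp_pos": TCP position; "tool_rot": TCP orientation; "force": force on the tool from outside, world axes, zero at the start; "ft_torque": the same for the moment, N m; "finger_gap": opening from 0.0 (shut) to 1.0 (fully open); "gripper_force": force on a finger pad.
Only numpy, scipy, OpenCV 4.12 (cv2) and the standard library are available. Lean on these libraries where they do the work, as an engineer would, in place of code of your own. Each camera call takes 0.05 s, during which the arm holds its last target. There are 200 camera calls.

TASK

The screen repair is finished: get the laptop ready to hand back. Put the hand tools left on the laptop back in the black tool tray, take the wiper from that tray and sweep every broken bit of bezel off the laptop over its front edge into the white scrap tray (they are sharp, so do not take hold of them with the fingers), lay the wiper back in the tool tray, and once the deck is clear lower the lid gently, without letting it slam, until it is fully closed. Last, lay the charger on top of the closed laptop, and leave the bottle and the mug alone.

Things in the scene. Friction and masses are not known exactly. Their poses are not given: they have to be found in the camera images.
- laptop: open laptop, aluminium with black keys, fixed to the bench; base 240 (its x) x 330 (its y) x 20 mm high, top (deck) flat at z = 20 mm in its frame with keys flush; origin at the centre of the underside, z up. Its front edge is the -x edge (x = -120 mm), the lid is hinged along its +x edge. Tools and bits may lie on the deck.
- lid (a joint): angle of the laptop's lid about its hinge: 0 = fully closed on the base, grows as it opens, about 2.1 to 2.3 at the start (leaning back), at most 2.4. Friction hinge of about 0.5 N m: the lid (0.3 kg) stays where it is left, and is closed by pushing its outer face or edge from behind and then down (about 3 N near the free edge).
- lid_hinge (a point): point on the lid's hinge axis at mid-width, 118 mm along the laptop's +x and 21 mm above its underside; the axis runs along the laptop's y. The point turns with the lid: from here the lid extends 237 mm along the point's -x, and its 8 mm thickness lies from the inner face (point z = 0) to the outer face (point z = +8 mm). Lid width 328 mm.
- lid_edge (a point): middle of the lid's free edge, at mid-thickness, 237 mm from the hinge axis
- scrap_tray: shallow open white plastic tray, 85 (its x) x 335 (its y) x 12 mm high, walls and floor about 2.5 mm, fixed, lying 1.5 mm from the laptop's front edge, along it, with axes parallel to the laptop's; origin at the centre of the underside
- tool_tray: open black plastic tool tray, 210 (its x) x 280 (its y) x 22 mm high, walls and floor 4 mm, fixed; origin at the centre of the underside, z up
- wiper: hand wiper in grey plastic and black rubber: blade bar 24 (x) x 150 (y) x 18 mm high, straight rubber edge underneath, and in the middle on top of it a block grip 24 (x) x 45 (y) mm from z = 17 to 63 mm; about 0.14 kg. Origin at the centre of the blade's underside, blade along y, z up when it stands on its blade. Stands in the tool tray at the start.
- screwdriver: precision screwdriver 130 mm long along its x: square aluminium handle 18 x 18 mm from x = -65 to +5 mm, steel shaft 6 mm thick to x = +65 mm; origin on its axis (9 mm above what it lies on), about 60 g. May be absent.
- pry_bar: flat white nylon pry bar 130 mm long along its x, 20 mm wide (y), 12 mm thick, the last 28 mm (from x = 37 to 65 mm) thinned to 5 mm; origin at the centre of the underside, about 40 g. May be absent.
- spray_bottle: small amber bottle, 60 mm diameter, 130 mm high, bystander; origin at the centre of its underside
- tweezers: steel tweezers 120 mm long along its x, 14 mm wide (y), 10 mm thick, rigid (they do not close when gripped); origin at the centre of the underside, about 40 g. May be absent.
- charger: black laptop charger brick, 55 (its x) x 125 (its y) x 32 mm high, about 0.35 kg, lying on the bench behind the laptop's lid, to be laid on the closed lid (whose top is then 29 mm above the laptop's underside); origin at the centre of its underside
- mug: white mug, 80 mm diameter, 90 mm high, handle at its +y, bystander; origin at the centre of its underside
- bit1: broken-off bit of black plastic bezel, straight strip 50 x 14 x 7 mm, 20 g, no point further than 32 mm from its origin (centre of the underside, at the middle of the piece); lies on the front half of the deck. May be absent.
- bit2: broken-off bit of black plastic bezel, L-shaped corner piece, about 40 x 40 x 7 mm, 20 g, no point further than 32 mm from its origin (centre of the underside, at the middle of the piece); lies on the front half of the deck. May be absent.
- bit3: broken-off bit of black plastic bezel, straight strip 44 x 17 x 7 mm, 20 g, no point further than 32 mm from its origin (centre of the underside, at the middle of the piece); lies on the front half of the deck. May be absent.
- bit4: broken-off bit of black plastic bezel, strip 48 x 11 x 7 mm with a 12 mm tab at one side, 20 g, no point further than 32 mm from its origin (centre of the underside, at the middle of the piece); lies on the front half of the deck. May be absent.
There are look-alikes about, which are no part of the job. What is shaped like the tweezers but orange or red is not meant.

How it is judged:
On the way, in this order (a step that is already met when the one before it is completed fails the run):
1. the wiper pushes against a bit on the laptop ((contact force between wiper and bit1 above 0.02 N or contact force between wiper and bit2 above 0.02 N or contact force between wiper and bit3 above 0.02 N or contact force between wiper and bit4 above 0.02 N)).
2. every bit lies in the scrap tray while the lid is still open (x of bit1 in the frame of scrap_tray between -0.041 and 0.041 m and y of bit1 in the frame of scrap_tray between -0.166 and 0.166 m and z of each of bit1, bit2, bit3, bit4 in the frame of scrap_tray below 0.018 m and x of bit2 in the frame of scrap_tray between -0.041 and 0.041 m and y of bit2 in the frame of scrap_tray between -0.166 and 0.166 m and x of bit3 in the frame of scrap_tray between -0.041 and 0.041 m and y of bit3 in the frame of scrap_tray between -0.166 and 0.166 m and x of bit4 in the frame of scrap_tray between -0.041 and 0.041 m and y of bit4 in the frame of scrap_tray between -0.166 and 0.166 m and value of joint lid above 1 rad), for 0.2 s.
3. the lid is fully closed (value of joint lid below 0.03 rad), for 0.3 s.
At the end, for the whole second after the job is handed in: The lid is closed to 0.03 rad; all bits lie in the scrap tray; wiper and hand tools lie in the tool tray (origins at least 5 mm inside its long walls, 20 mm inside its short ones); the charger rests on the closed lid, its origin within 90 mm (x) and 130 mm (y) of the laptop's; all at rest (value of joint lid below 0.03 rad and x of bit1 in the frame of scrap_tray between -0.041 and 0.041 m and y of bit1 in the frame of scrap_tray between -0.166 and 0.166 m and z of each of bit1, bit2, bit3, bit4 in the frame of scrap_tray below 0.018 m and x of bit2 in the frame of scrap_tray between -0.041 and 0.041 m and y of bit2 in the frame of scrap_tray between -0.166 and 0.166 m and x of bit3 in the frame of scrap_tray between -0.041 and 0.041 m and y of bit3 in the frame of scrap_tray between -0.166 and 0.166 m and x of bit4 in the frame of scrap_tray between -0.041 and 0.041 m and y of bit4 in the frame of scrap_tray between -0.166 and 0.166 m and x of wiper in the frame of tool_tray between -0.1 and 0.1 m and y of wiper in the frame of tool_tray between -0.12 and 0.12 m and z of wiper in the frame of tool_tray below 0.035 m and x of screwdriver in the frame of tool_tray between -0.1 and 0.1 m and y of screwdriver in the frame of tool_tray between -0.12 and 0.12 m and z of each of screwdriver, pry_bar, tweezers in the frame of tool_tray below 0.026 m and x of pry_bar in the frame of tool_tray between -0.1 and 0.1 m and y of pry_bar in the frame of tool_tray between -0.12 and 0.12 m and x of tweezers in the frame of tool_tray between -0.1 and 0.1 m and y of tweezers in the frame of tool_tray between -0.12 and 0.12 m and x of charger in the frame of laptop between -0.09 and 0.09 m and y of charger in the frame of laptop between -0.13 and 0.13 m and z of charger in the frame of laptop between 0.022 and 0.07 m and linear speed of each of bit1, bit2, bit3, bit4, screwdriver, pry_bar, tweezers, wiper, charger below 0.02 m/s); the robot touches nothing.
It fails at once if a bit is pinched or pressed by the fingers (over 3 N) (contact force between the fingers and bit1 above 3 N or contact force between the fingers and bit2 above 3 N or contact force between the fingers and bit3 above 3 N or contact force between the fingers and bit4 above 3 N).
It fails at once if the lid is slammed: it swings shut faster than 2 rad/s (velocity of joint lid below -2 rad/s).
It fails at once if the bottle or mug is moved more than 30 mm or tipped over (distance of any of spray_bottle, mug from where it was at the start of the episode above 0.03 m or angle between any of spray_bottle, mug's own z axis and vertical above 0.5 rad).
Of bit1, bit2, bit3, bit4 only 2 to 4 are there at a start; the rules pass over those that are not, and their reading is None.
Of screwdriver, pry_bar, tweezers only 2 to 3 are there at a start; the rules pass over those that are not, and their reading is None.
At some moment in a run one of screwdriver, pry_bar, tweezers, wiper, charger may be knocked a few centimetres aside while the robot is not near it.
Once in a run the grip may slacken for a moment while it holds something.
It also fails if it takes over 210 s, if anything falls off the work surface, if the arm or the gripper's body presses on something with over 40 N, if the wrist force passes 120 N, or if a joint passes its speed limit or range.

## Working session

There is one attempt and no reset: what is moved stays moved. The work goes in short steps, Python scripts to look and compute and a tool call to move; the robot and the scene stay as the last step left them, time stands still between calls to the robot, and variables do not carry over. Pictures are saved under pics/ and viewed, at most 14 in all, crops included, and the job is handed in when it is done.

Besides the shell and the picture viewer there is one more tool, called after "Request:" as name(argument=value, ...) on one line, values as JSON. move_arm: Moves the arm, as the interface text tells. Its arguments: {"type":"object","properties":{"commands":{"type":"string"},"grip_force":{"type":"number"}},"required":["commands"]}

```bash
mkdir -p pics; ls
cat > h.py <<'E'
import numpy as np, cv2, sys
from station import telemetry, snapshot, ticket
from scipy.spatial.transform import Rotation as R
def snap(n,f=None):
    s=snapshot(n)
    if f: cv2.imwrite(f'pics/{f}.png',s['image'][:,:,::-1])
    return s
def ray(s,u,v):
    x,y=(u-s['cx'])/s['fx'],(v-s['cy'])/s['fy']
    rd=np.hypot(x,y); r=rd
    for _ in range(30): r=rd/(1+s['k1']*r*r)
    k=1 if rd==0 else r/rd
    P=np.array(s['pose']); return P[:3,3],P[:3,:3]@np.array([x*k,y*k,1])
def onz(s,u,v,z):
    o,d=ray(s,u,v); return o+d*(z-o[2])/d[2]
def proj(s,p):
    P=np.array(s['pose']); c=P[:3,:3].T@(np.array(p)-P[:3,3]); x,y=c[0]/c[2],c[1]/c[2]
    k=1+s['k1']*(x*x+y*y); return np.array([s['fx']*x*k+s['cx'],s['fy']*y*k+s['cy']])
def tri(a,ua,b,ub):
    o1,d1=ray(a,*ua);o2,d2=ray(b,*ub)
    t=np.linalg.lstsq(np.c_[d1,-d2],o2-o1,rcond=None)[0]
    p,q=o1+d1*t[0],o2+d2*t[1]; return (p+q)/2,np.linalg.norm(p-q)
E
python3 - <<'E'
from h import *
for n in ['scene','side']:
    s=snap(n,n+'0'); print(n,s['fx'],s['k1'],np.round(s['pose'],3).tolist())
s=telemetry.sense();print(s['t'],s['tcp_pos'],s['tool_rot'])
E
```

```text
pics
scene 600.73303093487 -0.0060818652105440844 [[0.853, 0.297, -0.43, 1.136], [0.522, -0.519, 0.676, -0.907], [-0.023, -0.801, -0.598, 0.844], [0.0, 0.0, 0.0, 1.0]]
side 508.63791921406465 -0.07601819432101468 [[0.855, -0.262, 0.448, 0.001], [-0.519, -0.408, 0.751, -0.948], [-0.014, -0.875, -0.485, 0.675], [0.0, 0.0, 0.0, 1.0]]
0.1 [6.24342417e-01 1.34199485e-04 2.30423389e-01] [ 7.07117746e-01  7.07095108e-01 -5.75406053e-04 -8.19436553e-04]
```

View pics/scene0.png

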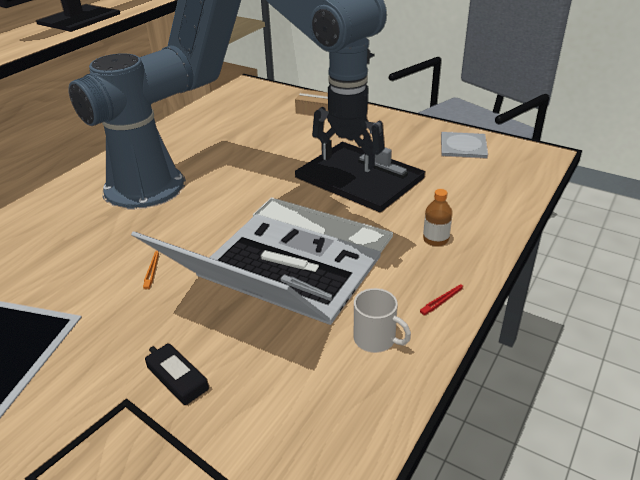

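View pics/side0.png

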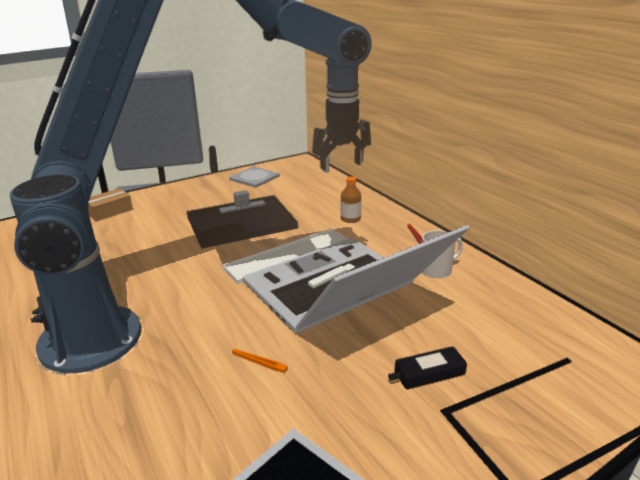

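The scene camera shows four black bits on the deck at about (261,229), (290,237), (318,243) and (347,254). It also shows the white pry bar (290,262), a silver tool (305,287), the tool tray (360,172) and the charger (177,372). The orange and red tweezers are decoys.

Run:
```python
from h import *
a=snap('scene');b=snap('side');w=snap('wrist','w0')
print(np.round(w['pose'],3).tolist(),w['fx'])
A=cv2.resize(a['image'][180:340,130:450],None,fx=2.5,fy=2.5,interpolation=cv2.INTER_CUBIC)
cv2.imwrite('pics/ca.png',A[:,:,::-1])
for n,u,v,z in [('chg',177,372,.032),('bit1',261,229,.02),('bit',347,254,.02),('pry',290,262,.03),('sd',305,287,.03),('tray',360,176,.02),('hingeR',333,319,.02),('frontR',390,240,.02),('mug',375,345,0),('bottle',438,240,0)]:
    print(n,np.round(onz(a,u,v,z),3))
for n,u,v,z in [('hingeL',298,327,.02),('frontL',245,283,.02)]: print(n,np.round(onz(b,u,v,z),3))
```

```text
[[1.0, 0.0, -0.0, 0.626], [0.0, -0.949, -0.316, 0.082], [-0.0, 0.316, -0.949, 0.373], [0.0, 0.0, 0.0, 1.0]] 388.7141693572058
chg [ 0.541 -0.453  0.032]
bit1 [ 0.408 -0.023  0.02 ]
bit [ 0.628 -0.005  0.02 ]
pry [ 0.542 -0.101  0.03 ]
sd [ 0.613 -0.152  0.03 ]
tray [0.495 0.299 0.02 ]
hingeR [ 0.704 -0.194  0.02 ]
frontR [0.687 0.088 0.02 ]
mug [ 0.797 -0.196  0.   ]
bottle [0.772 0.167 0.   ]
hingeL [ 0.377 -0.217  0.02 ]
frontL [ 0.35 -0.01  0.02]
```

View pics/ca.png

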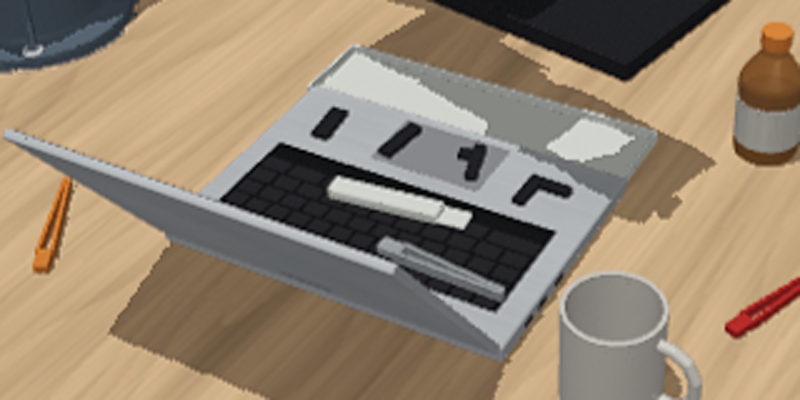

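View pics/w0.png

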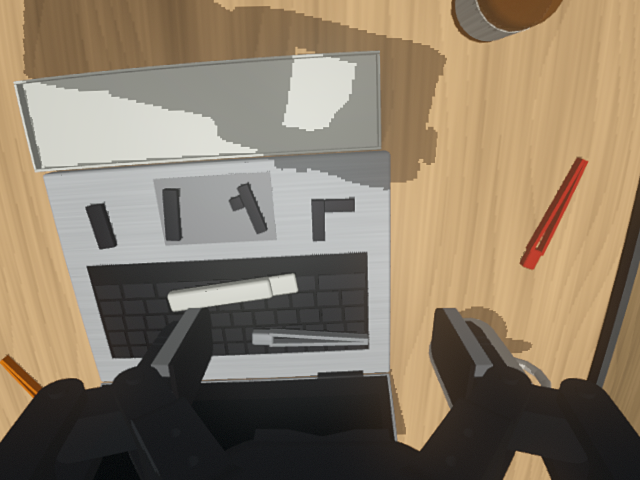

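The wrist view shows the whole deck. The bits are at (101,226), (172,214), (250,208) and (330,215). The pry bar runs (170,304)–(297,282) and the steel tweezers (253,337)–(368,341). No screwdriver is visible. The tray and laptop edges are clear enough to measure.

```bash
cat >> h.py <<'E'
def hue(s,f): return f(cv2.cvtColor(s['image'],cv2.COLOR_RGB2HSV).astype(int))
def plan(p,ang=None,axis=None):
    """relative command (tool axes) to reach p with tool down, closing line at ang deg (world xy)"""
    s=telemetry.sense(); C=R.from_quat(s['tool_rot']); 
    d=C.inv().apply(np.array(p)-s['tcp_pos'])*1000
    rv=np.zeros(3)
    if ang is not None:
        best=None
        for a in (ang,ang+180):
            a=np.radians(a); y=np.array([np.cos(a),np.sin(a),0]); z=np.array([0,0,-1.]); x=np.cross(y,z)
            q=np.degrees((C.inv()*R.from_matrix(np.c_[x,y,z])).as_rotvec())
            if best is None or np.linalg.norm(q)<np.linalg.norm(best): best=q
        rv=best
    print('shift',np.round(d,1),'rot',np.round(rv,1),'tcp',np.round(s['tcp_pos'],4),'t',round(s['t'],2))
E
python3 - <<'E'
from h import *
w=snap('wrist'); g=w['image']
def pr(n,pts,z):
    print(n,[np.round(onz(w,u,v,z)[:2],3).tolist() for u,v in pts])
pr('front',[(45,174),(389,152)],.02); pr('rearR',[(387,373)],.02)
pr('scrap top',[(16,83),(379,52),(380,149),(38,170)],.012)
hsv=cv2.cvtColor(g,cv2.COLOR_RGB2HSV)
dark=(hsv[:,:,2]<75).astype(np.uint8)
def rects(m,box,z,amin=150):
    x0,y0,x1,y1=box; mm=np.zeros_like(m); mm[y0:y1,x0:x1]=m[y0:y1,x0:x1]
    for c in cv2.findContours(mm,0,1)[0]:
        if cv2.contourArea(c)<amin: continue
        P=np.array([onz(w,*p[0],z)[:2]*1000 for p in c],np.float32); r=cv2.minAreaRect(P)
        print(np.round(cv2.moments(P)['m10']/cv2.moments(P)['m00'],1),np.round(r[0],1),np.round(r[1],1),round(r[2],1))
print('bits');rects(dark,(60,180,380,250),.0235)
print('pry');rects(((hsv[:,:,2]>170)).astype(np.uint8),(155,262,310,318),.032)
print('tw');rects(((hsv[:,:,2]>95)).astype(np.uint8),(245,325,368,352),.03)
a=snap('scene');ga=cv2.cvtColor(a['image'],cv2.COLOR_RGB2HSV);
b=snap('side')
print('charger corners scene');
m=(ga[:,:,2]<50).astype(np.uint8); mm=np.zeros_like(m);mm[338:410,140:215]=m[338:410,140:215]
c=max(cv2.findContours(mm,0,1)[0],key=cv2.contourArea);print(cv2.boundingRect(c),cv2.minAreaRect(c))
E
grep -c . h.py
```

```text
front [[0.363, 0.025], [0.686, 0.042]]
rearR [[0.698, -0.197]]
scrap top [[0.345, 0.108], [0.675, 0.127], [0.679, 0.044], [0.351, 0.027]]
bits
413.1 [413.3 -26. ] [19.6 43.9] 8.4
484.5 [484.5 -15. ] [50.1 15.4] 87.2
pry
536.8 [537.4 -92.6] [128.7  20.3] 10.5
tw
606.8 [ 613.3 -145.8] [119.   16.9] 0.3
charger corners scene
(145, 344, 64, 61) ((175.25001525878906, 371.75), (69.29645538330078, 33.23401641845703), 45.0)
36
```

Run:
```python
from h import *
plan([.537,-.093,.11],100.5)
```

```text
shift [-93.1 -87.8 121.2] rot [-0.   0.  79.5] tcp [6.249e-01 1.000e-04 2.312e-01] t 0.4
```

Request:
move_arm(commands="-40 -40 50 0 0 10 0; -93 -88 100 0 0 20 0; -93 -88 121 0 0 30 0; -93 -88 121 0 0 40 0; -93 -88 121 0 0 50 0")

```text
t: 1.02
tcp_pos: [0.5364, -0.0935, 0.1096]
tool_rot: [0.941, 0.339, -0.001, -0.0]
force: [-0.1, 0.5, -0.4]
finger_gap: 0.5
gripper_force: 0.0
```

Request:
move_arm(commands="0 0 0 0 0 10 -0.06; 0 0 0 0 0 20 -0.06; 0 0 0 0 0 29.5 -0.06; 0 0 0 0 0 29.5 -0.06; 0 0 0 0 0 29.5 -0.06")

```text
t: 1.65
tcp_pos: [0.5371, -0.093, 0.1104]
tool_rot: [0.996, 0.093, 0.0, 0.0]
force: [-0.2, 0.5, -0.0]
finger_gap: 0.469
gripper_force: 0.0
```

Run:
```python
from h import *
plan([.537,-.093,.023],100.5)
w=snap('wrist','w1')
```

```text
shift [-0.1 -0.  87.4] rot [ 0.  -0.   0.1] tcp [ 0.5371 -0.093   0.1104] t 1.65
```

View pics/w1.png

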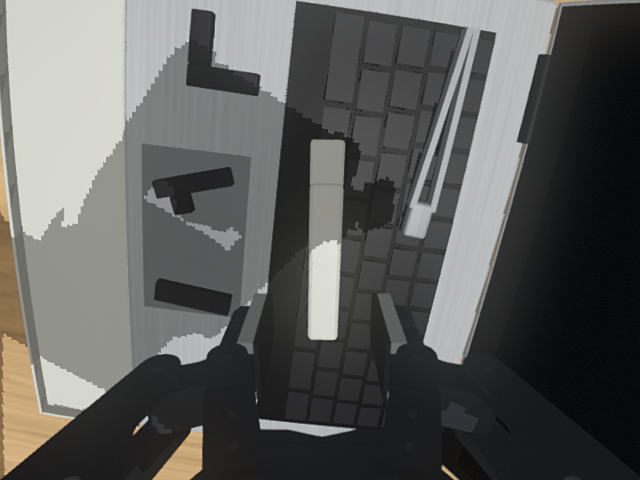

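The bar spans (326,141)–(324,340), aligned between the fingers. The tweezers run from the joined end (414,238) to the tips (472,30).

Run:
```python
from h import *
w=snap('wrist')
for n,u,v,z in [('pryfar',326,141,.025),('prynear',323,340,.032),('tw end',414,238,.03),('tw tip',472,30,.028),('tw c',436,145,.03),('L',212,60,.0235),('b3',192,184,.0235),('b2',193,296,.0235),('lapFR? corner scrap nearL',42,412,.012),('deck front a',126,150,.02),('deck front b',130,300,.02),('hinge a',552,20,.02),('hinge b',470,360,.02)]: print(n,np.round(onz(w,u,v,z),3))
```

```text
pryfar [ 0.599 -0.083  0.025]
prynear [ 0.473 -0.105  0.032]
tw end [ 0.553 -0.146  0.03 ]
tw tip [ 0.672 -0.149  0.028]
tw c [ 0.609 -0.145  0.03 ]
L [ 0.631 -0.013  0.023]
b3 [ 0.56  -0.009  0.023]
b2 [ 0.485 -0.015  0.023]
lapFR? corner scrap nearL [0.344 0.107 0.012]
deck front a [0.573 0.034 0.02 ]
deck front b [0.471 0.028 0.02 ]
hinge a [ 0.689 -0.195  0.02 ]
hinge b [ 0.467 -0.214  0.02 ]
```

Request:
move_arm(commands="0 0 40 0 0 0 -0.06; 0 0 70 0 0 0 -0.06; 0 0 87 0 0 0 -0.06; 0 0 87 0 0 0 -0.06; 0 0 87 0 0 0 -0.06")

```text
t: 2.38
tcp_pos: [0.5377, -0.0932, 0.0241]
tool_rot: [0.996, 0.092, 0.001, 0.0]
force: [0.0, -0.8, 0.5]
finger_gap: 0.471
gripper_force: 0.0
```

Request:
move_arm(commands="0 0 0 0 0 0 -1; 0 0 0 0 0 0 -1; 0 0 0 0 0 0 -1; 0 0 0 0 0 0 -1; 0 0 0 0 0 0 -1", grip_force=40)

```text
t: 3.0
tcp_pos: [0.5379, -0.0933, 0.0246]
tool_rot: [0.996, 0.092, 0.001, 0.001]
force: [-1.3, 0.8, 6.9]
finger_gap: 0.221
gripper_force: 39.7
```

Request:
move_arm(commands="0 0 -50 0 0 0 -1; 0 0 -110 0 0 0 -1; 0 0 -170 0 0 0 -1; 0 0 -180 0 0 0 -1; 0 0 -180 0 0 0 -1")

```text
t: 3.62
tcp_pos: [0.5369, -0.0929, 0.2039]
tool_rot: [0.996, 0.092, 0.001, 0.0]
force: [0.4, -0.4, -0.3]
finger_gap: 0.216
gripper_force: 39.3
```

Run:
```python
from h import *
plan([.46,.22,.22],90)
```

```text
shift [ -18.5 -321.7  -16.4] rot [ 0.  -0.1 10.5] tcp [ 0.5369 -0.0929  0.2039] t 3.62
```

Request:
move_arm(commands="-4 -60 -5 0 0 2 -1; -8 -122 -10 0 0 5 -1; -12 -184 -16 0 0 10.5 -1; -15 -246 -16 0 0 10.5 -1; -18 -305 -16 0 0 10.5 -1")

```text
t: 4.25
tcp_pos: [0.4615, 0.2052, 0.217]
tool_rot: [1.0, -0.0, -0.002, 0.0]
force: [1.0, 0.0, 0.5]
finger_gap: 0.22
gripper_force: 39.3
```

Run:
```python
from h import *
plan([.46,.22,.22],90)
w=snap('wrist','w2')
```

```text
shift [ -1.5 -14.8  -3. ] rot [ 0.1  0.3 -0. ] tcp [0.4615 0.2052 0.217 ] t 4.25
```

View pics/w2.png

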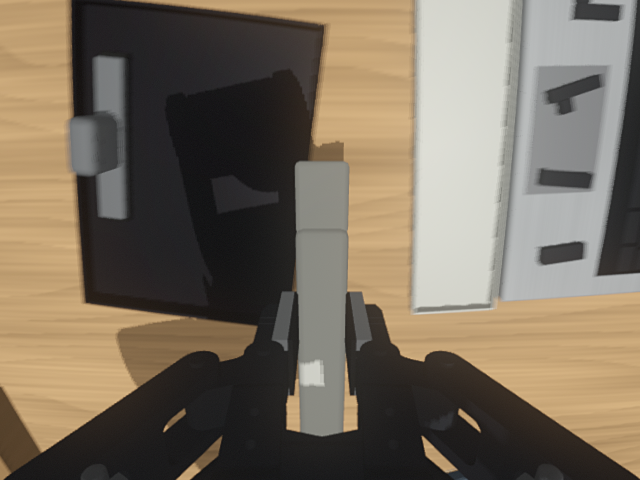

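The tool tray spans (73,2), (326,25), (86,302) and about (262,325). The wiper stands near its far wall: bar (93..128, 57..218), grip at (93,145). The pry bar is held.

Run:
```python
from h import *
w=snap('wrist')
for n,u,v,z in [('c1',74,2,.022),('c2',325,25,.022),('c3',87,301,.022),('c4',258,324,.022),
 ('bar a',93,57,.022),('bar b',124,57,.022),('bar c',99,219,.022),('bar d',128,218,.022),('grip top a',69,116,.067),('grip top b',74,175,.067),('c',104,116,.067),('d',107,172,.067),
 ('scrap',414,312,.012),('scrap in',495,306,.012),('lapFL',502,299,.02)]: print(n,np.round(onz(w,u,v,z),3))
```

```text
c1 [0.624 0.413 0.022]
c2 [0.601 0.211 0.022]
c3 [0.355 0.449 0.022]
c4 [0.332 0.276 0.022]
bar a [0.581 0.402 0.022]
bar b [0.58  0.376 0.022]
bar c [0.441 0.42  0.022]
bar d [0.442 0.391 0.022]
grip top a [0.535 0.402 0.067]
grip top b [0.49  0.406 0.067]
c [0.534 0.375 0.067]
d [0.492 0.379 0.067]
scrap [0.341 0.119 0.012]
scrap in [0.347 0.035 0.012]
lapFL [0.36  0.034 0.02 ]
```

Run:
```python
from h import *
plan([.46,.22,.22],90)
w=snap('wrist')
w['pose'][0][3]  # settled picture
hsv=cv2.cvtColor(w['image'],cv2.COLOR_RGB2HSV); g=w['image'].astype(int)
m=((hsv[:,:,2]<60)).astype(np.uint8); m[:, 420:]=0; m[335:]=0
c=max(cv2.findContours(m,0,1)[0],key=cv2.contourArea)
print(cv2.approxPolyDP(c,8,True)[:,0].tolist())
n=((hsv[:,:,1]<60)&(hsv[:,:,2]>75)).astype(np.uint8); n[:,170:]=0
for c in cv2.findContours(n,0,1)[0]:
    if cv2.contourArea(c)>300: print('wiper',cv2.approxPolyDP(c,4,True)[:,0].tolist())
```

```text
shift [  0.3 -11.9  -3.1] rot [-0.   0.4  0.4] tcp [0.4598 0.2081 0.2169] t 4.35
[[78, 0], [79, 111], [102, 109], [101, 51], [133, 55], [132, 213], [106, 212], [103, 169], [81, 169], [89, 297], [257, 321], [256, 334], [272, 334], [280, 293], [293, 290], [289, 334], [298, 334], [294, 165], [316, 159], [328, 40], [312, 123], [293, 49], [255, 19], [327, 25], [188, 0]]
wiper [[78, 112], [77, 164], [101, 169], [102, 117]]
wiper [[104, 50], [103, 105], [120, 109], [127, 123], [126, 159], [104, 169], [105, 207], [129, 214], [129, 53]]
```

Run:
```python
from h import *
w=snap('wrist')
plan([.46,.22,.22],90)
for n,u,v,z in [('c2',328,25,.022),('c3',89,297,.022),('c4',258,322,.022),('c1',78,-1,.022),
 ('bar a',102,51,.022),('bar b',133,54,.022),('bar c',105,212,.022),('bar d',132,213,.022),('grip top a',77,112,.067),('grip top b',80,169,.067),('c',110,112,.067),('d',113,169,.067)]: print(n,np.round(onz(w,u,v,z),3))
```

```text
shift [ -1.9 -15.7  -2.8] rot [0.1 0.3 0.2] tcp [0.4619 0.2043 0.2172] t 4.45
c2 [0.604 0.202 0.022]
c3 [0.362 0.438 0.022]
c4 [0.337 0.269 0.022]
c1 [0.628 0.403 0.022]
bar a [0.587 0.387 0.022]
bar b [0.584 0.361 0.022]
bar c [0.45  0.405 0.022]
bar d [0.449 0.38  0.022]
grip top a [0.54  0.389 0.067]
grip top b [0.497 0.394 0.067]
c [0.539 0.363 0.067]
d [0.497 0.367 0.067]
```

Run:
```python
from h import *
plan([.475,.261,.06],82.5)
```

```text
shift [ 14.  -56.9 157.1] rot [0.1 0.2 7.7] tcp [0.4619 0.2043 0.2172] t 4.45
```

Request:
move_arm(commands="14 -57 50 0 0 7.5 -1; 14 -57 100 0 0 7.5 -1; 14 -57 157 0 0 7.5 -1; 14 -57 157 0 0 7.5 -1; 14 -57 157 0 0 7.5 -1")

```text
t: 5.08
tcp_pos: [0.4789, 0.2597, 0.0632]
tool_rot: [0.998, -0.066, 0.0, -0.0]
force: [0.4, -0.1, -0.3]
finger_gap: 0.218
gripper_force: 39.4
```

Run:
```python
from h import *
plan([.475,.261,.010],82.5)
```

```text
shift [-4.1 -0.8 53.2] rot [-0.  -0.1 -0.1] tcp [0.4789 0.2597 0.0632] t 5.08
```

Request:
move_arm(commands="-2 -1 25 0 0 0 -1; -4 -1 45 0 0 0 -1; -4 -1 53 0 0 0 -1; -4 -1 53 0 0 0 -1; -4 -1 53 0 0 0 -1")

```text
t: 5.7
tcp_pos: [0.4751, 0.2624, 0.0109]
tool_rot: [0.998, -0.066, 0.001, -0.001]
force: [0.7, -0.1, -0.1]
finger_gap: 0.218
gripper_force: 39.4
```

Request:
move_arm(commands="0 0 0 0 0 0 -0.3; 0 0 0 0 0 0 -0.3; 0 0 0 0 0 0 -0.3; 0 0 -40 0 0 0 -0.3; 0 0 -80 0 0 0 -0.3")

```text
t: 6.32
tcp_pos: [0.4733, 0.262, 0.0896]
tool_rot: [0.998, -0.065, -0.001, 0.0]
force: [0.1, 0.7, -0.3]
finger_gap: 0.354
gripper_force: 0.0
```

Request:
move_arm(commands="0 0 -60 0 0 0 0; 0 0 -90 0 0 0 0; 0 0 -90 0 0 0 0; 0 0 -90 0 0 0 0; 0 0 -90 0 0 0 0")

```text
t: 6.95
tcp_pos: [0.4727, 0.2618, 0.1776]
tool_rot: [0.998, -0.065, -0.002, 0.001]
force: [0.4, -0.1, -0.7]
finger_gap: 0.502
gripper_force: 0.0
```

Run:
```python
from h import *
plan([.605,-.146,.18],90)
```

```text
shift [184.4 387.   -2.4] rot [ 0.1  0.2 -7.5] tcp [0.4727 0.2618 0.1776] t 6.95
```

Request:
move_arm(commands="30 62 0 0 0 -3 0; 60 124 0 0 0 -7.5 0; 90 184 0 0 0 -7.5 0; 118 246 0 0 0 -7.5 0; 146 300 0 0 0 -7.5 0")

```text
t: 7.58
tcp_pos: [0.5721, -0.0362, 0.1777]
tool_rot: [1.0, -0.0, -0.001, -0.0]
force: [0.6, 1.2, -0.3]
finger_gap: 0.499
gripper_force: 0.0
```

Run:
```python
from h import *
plan([.608,-.147,.08],90)
```

```text
shift [ 36.2 110.9  97.5] rot [-0.1  0.2 -0. ] tcp [ 0.5721 -0.0362  0.1777] t 7.58
```

Request:
move_arm(commands="18 55 40 0 0 0 -0.3; 36 111 80 0 0 0 -0.3; 36 111 97 0 0 0 -0.3; 36 111 97 0 0 0 -0.3; 36 111 97 0 0 0 -0.3")

```text
t: 8.2
tcp_pos: [0.608, -0.1444, 0.0821]
tool_rot: [1.0, 0.0, -0.001, -0.0]
force: [-0.6, 0.5, 0.4]
finger_gap: 0.348
gripper_force: 0.0
```

Run:
```python
from h import *
w=snap('wrist','w3')
plan([.608,-.147,.025],90)
print(proj(w,[.553,-.146,.03]),proj(w,[.672,-.149,.03]),proj(w,[.608,-.147,.025]))
```

```text
shift [-0.5  2.7 57.9] rot [-0.  -0.   0.1] tcp [ 0.6085 -0.1443  0.0829] t 8.25
[325.83042971 350.85882722] [332.98730744 144.36916843] [327.99994551 261.36989365]
```

View pics/w3.png

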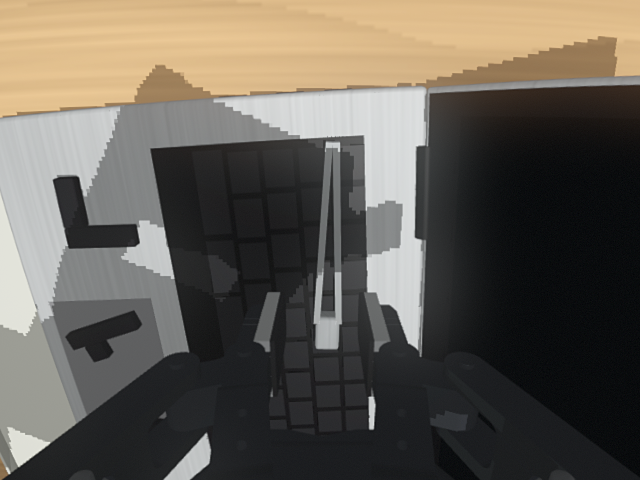

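The tweezers lie between the fingers at (326,350)–(333,143), matching the predicted projection.

Request:
move_arm(commands="-4 2.5 25 0 0 0 -0.3; -4 2.5 45 0 0 0 -0.3; -4 2.5 57 0 0 0 -0.3; -4 2.5 57 0 0 0 -0.3; -4 2.5 57 0 0 0 -0.3")

```text
t: 8.88
tcp_pos: [0.6051, -0.1479, 0.0258]
tool_rot: [1.0, 0.0, 0.001, 0.0]
force: [-0.5, -0.2, 0.9]
finger_gap: 0.348
gripper_force: 0.0
```

Request:
move_arm(commands="0 0 0 0 0 0 -1; 0 0 0 0 0 0 -1; 0 0 0 0 0 0 -1; 0 0 0 0 0 0 -1; 0 0 0 0 0 0 -1")

```text
t: 9.5
tcp_pos: [0.6052, -0.1481, 0.0261]
tool_rot: [1.0, -0.0, 0.001, 0.0]
force: [0.4, 0.0, 5.5]
finger_gap: 0.152
gripper_force: 27.4
```

Request:
move_arm(commands="0 0 -50 0 0 0 -1; 0 -30 -100 0 0 0 -1; 0 -90 -150 0 0 0 -1; 0 -150 -160 0 0 0 -1; 0 -150 -160 0 0 0 -1")

```text
t: 10.12
tcp_pos: [0.6041, 0.0057, 0.1865]
tool_rot: [1.0, 0.002, 0.001, -0.0]
force: [-0.5, -0.7, -0.1]
finger_gap: 0.141
gripper_force: 41.9
```

Run:
```python
from h import *
plan([.480,.303,.18],82.5)
```

```text
shift [-122.8 -297.8    6.5] rot [-0.  -0.1  7.7] tcp [0.6041 0.0057 0.1865] t 10.12
```

Request:
move_arm(commands="-25 -60 0 0 0 3 -1; -50 -120 0 0 0 7.5 -1; -75 -180 0 0 0 7.5 -1; -100 -238 0 0 0 7.5 -1; -123 -296 6 0 0 7.5 -1")

```text
t: 10.75
tcp_pos: [0.4839, 0.2913, 0.1794]
tool_rot: [0.998, -0.066, -0.0, 0.0]
force: [0.6, 0.4, -1.0]
finger_gap: 0.142
gripper_force: 41.9
```

Request:
move_arm(commands="0 0 40 0 0 0 -1; 0 0 80 0 0 0 -1; 0 0 110 0 0 0 -1; 0 0 110 0 0 0 -1; 0 0 110 0 0 0 -1")

```text
t: 11.38
tcp_pos: [0.4852, 0.2902, 0.0704]
tool_rot: [0.998, -0.066, 0.0, -0.0]
force: [0.2, -0.0, -0.1]
finger_gap: 0.142
gripper_force: 41.9
```

Run:
```python
from h import *
plan([.478,.303,.011],82.5)
```

```text
shift [ -8.9 -11.7  59.4] rot [-0. -0. -0.] tcp [0.4852 0.2902 0.0704] t 11.38
```

Request:
move_arm(commands="-9 -12 20 0 0 0 -1; -9 -12 45 0 0 0 -1; -9 -12 59 0 0 0 -1; -9 -12 59 0 0 0 -1; -9 -12 59 0 0 0 -1")

```text
t: 12.0
tcp_pos: [0.4779, 0.3036, 0.0119]
tool_rot: [0.998, -0.066, 0.001, -0.0]
force: [-0.0, -0.7, -0.4]
finger_gap: 0.142
gripper_force: 41.9
```

Request:
move_arm(commands="0 0 0 0 0 0 -0.45; 0 0 0 0 0 0 -0.45; 0 0 0 0 0 0 -0.45; 0 0 -40 0 0 0 -0.45; 0 0 -90 0 0 0 -0.45")

```text
t: 12.62
tcp_pos: [0.4763, 0.3031, 0.1008]
tool_rot: [0.998, -0.065, -0.002, 0.001]
force: [0.6, 1.2, 0.6]
finger_gap: 0.276
gripper_force: 0.0
```

Request:
move_arm(commands="-20 0 -80 0 0 0 0; -40 0 -140 0 0 0 0; -40 0 -140 0 0 0 0; -40 0 -140 0 0 0 0; -40 0 -140 0 0 0 0")

```text
t: 13.25
tcp_pos: [0.437, 0.3084, 0.2399]
tool_rot: [0.998, -0.065, -0.001, 0.001]
force: [-0.4, 0.3, 0.3]
finger_gap: 0.502
gripper_force: 0.0
```

Run:
```python
from h import *
w=snap('wrist','w4')
plan([.518,.380,.13],82.5)
```

```text
shift [ 71.2 -81.9 109.1] rot [ 0.1  0.2 -0. ] tcp [0.437  0.3083 0.2394] t 13.3
```

View pics/w4.png

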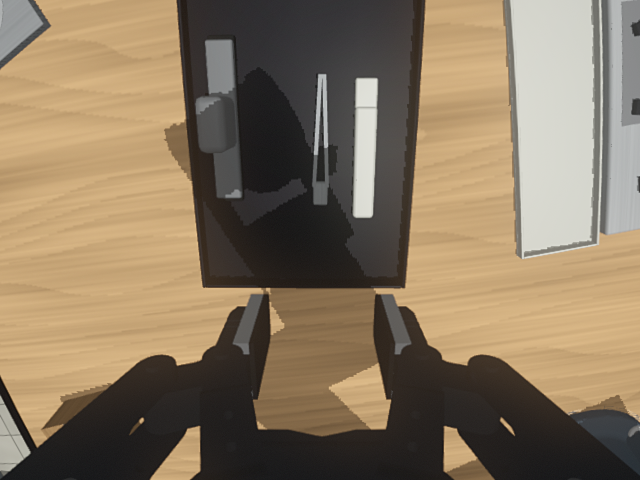

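The tweezers and pry bar both lie in the tray, at (320,140) and (366,147). The wiper bar spans (206,40), (233,38), (219,198) and (242,196).

Run:
```python
from h import *
w=snap('wrist')
for n,u,v,z in [('a',206,40,.022),('b',233,38,.022),('c',218,198,.022),('d',242,196,.022),('ga',196,98,.067),('gb',201,152,.067),('gc',231,97,.067),('gd',234,149,.067),('t',204,287,.022),('t2',406,287,.022)]: print(n,np.round(onz(w,u,v,z),3))
plan([.518,.380,.13],82.5)
```

```text
a [0.586 0.389 0.022]
b [0.584 0.366 0.022]
c [0.448 0.407 0.022]
d [0.447 0.384 0.022]
ga [0.537 0.394 0.067]
gb [0.496 0.399 0.067]
gc [0.534 0.367 0.067]
gd [0.495 0.372 0.067]
t [0.358 0.442 0.022]
t2 [0.331 0.235 0.022]
shift [ 71.2 -81.9 108.9] rot [ 0.1  0.2 -0. ] tcp [0.437  0.3082 0.2393] t 13.35
```

Request:
move_arm(commands="35 -43 40 0 0 0 0; 70 -86 80 0 0 0 0; 70 -86 109 0 0 0 0; 70 -86 130 0 0 0 0; 70 -86 130 0 0 0 0")

```text
t: 13.98
tcp_pos: [0.5163, 0.3836, 0.107]
tool_rot: [0.998, -0.066, -0.003, 0.002]
force: [0.1, 0.0, -0.1]
finger_gap: 0.504
gripper_force: 0.0
```

Run:
```python
from h import *
plan([.516,.385,.031],82.5)
```

```text
shift [ 0.1 -1.6 76. ] rot [ 0.3  0.4 -0. ] tcp [0.5163 0.3836 0.107 ] t 13.97
```

Request:
move_arm(commands="0 -1.5 40 0 0 0 0; 0 -1.5 70 0 0 0 0; 0 -1.5 76 0 0 0 0; 0 -1.5 76 0 0 0 0; 0 -1.5 76 0 0 0 0")

```text
t: 14.6
tcp_pos: [0.5196, 0.3869, 0.0367]
tool_rot: [0.998, -0.065, 0.001, -0.001]
force: [-0.6, 0.2, 0.6]
finger_gap: 0.502
gripper_force: 0.0
```

Request:
move_arm(commands="0 0 0 0 0 0 -1; 0 0 0 0 0 0 -1; 0 0 0 0 0 0 -1; 0 0 0 0 0 0 -1; 0 0 0 0 0 0 -1", grip_force=90)

```text
t: 15.22
tcp_pos: [0.5194, 0.387, 0.0367]
tool_rot: [0.998, -0.065, 0.001, -0.001]
force: [-0.3, 0.7, 6.3]
finger_gap: 0.267
gripper_force: 89.2
```

Request:
move_arm(commands="0 0 -40 0 0 0 -1; 0 0 -90 0 0 0 -1; 0 0 -140 0 0 0 -1; 0 0 -140 0 0 0 -1; 0 0 -140 0 0 0 -1")

```text
t: 15.85
tcp_pos: [0.5173, 0.3858, 0.1741]
tool_rot: [0.998, -0.065, -0.001, 0.001]
force: [-0.3, -0.4, -1.9]
finger_gap: 0.268
gripper_force: 88.5
```

Run:
```python
from h import *
snap('wrist','w5')
plan([.43,-.08,.14],93)
```

```text
shift [-25.2 472.9  34.4] rot [  0.1   0.2 -10.5] tcp [0.5169 0.3856 0.1731] t 15.9
```

View pics/w5.png

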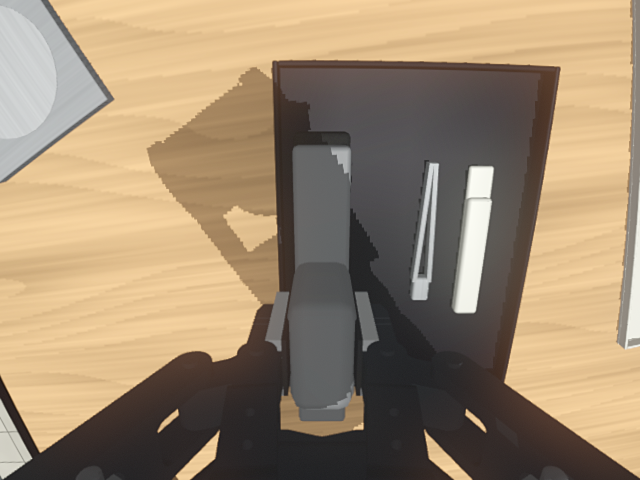

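Run:
```python
from h import *
plan([.600,-.085,.12],93.2)
```

```text
shift [144.  455.6  53.7] rot [  0.1   0.2 -10.7] tcp [0.5169 0.3856 0.1731] t 15.9
```

Request:
move_arm(commands="15 50 0 0 0 -3 -1; 32 105 0 0 0 -6 -1; 48 160 0 0 0 -10.7 -1; 65 215 0 0 0 -10.7 -1; 80 265 0 0 0 -10.7 -1")

```text
t: 16.52
tcp_pos: [0.5618, 0.1112, 0.1727]
tool_rot: [1.0, 0.028, -0.002, 0.0]
force: [0.4, 0.2, -2.0]
finger_gap: 0.267
gripper_force: 88.8
```

Run:
```python
from h import *
plan([.600,-.085,.10],93.2)
```

```text
shift [ 27.6 198.   72.6] rot [-0.   0.3 -0. ] tcp [0.5618 0.1112 0.1727] t 16.52
```

Request:
move_arm(commands="8 55 20 0 0 0 -1; 15 110 40 0 0 0 -1; 24 165 60 0 0 0 -1; 27.5 198 72 0 0 0 -1; 27.5 198 72 0 0 0 -1")

```text
t: 17.15
tcp_pos: [0.6001, -0.0853, 0.0996]
tool_rot: [1.0, 0.026, -0.003, -0.001]
force: [0.2, -0.1, -2.1]
finger_gap: 0.271
gripper_force: 88.8
```

Request:
move_arm(commands="0 0 15 0 0 0 -1; 0 0 30 0 0 0 -1; 0 0 40 0 0 0 -1; 0 0 43 0 0 0 -1; 0 0 43 0 0 0 -1")

```text
t: 17.77
tcp_pos: [0.6017, -0.0826, 0.0599]
tool_rot: [1.0, 0.028, -0.0, -0.0]
force: [0.1, 0.3, -1.6]
finger_gap: 0.265
gripper_force: 88.8
```

Run:
```python
from h import *
snap('wrist','w6')
plan([.594,.028,.053],93.2); s=telemetry.sense(); print(s['force'],s['ft_torque'])
```

```text
shift [  -1.7 -111.1    7.3] rot [ 0. -0.  0.] tcp [ 0.6019 -0.0828  0.0603] t 17.82
[-0.10495334  0.09388774 -1.236289  ] [ 0.04000719 -0.02719178 -0.00563228]
```

View pics/w6.png

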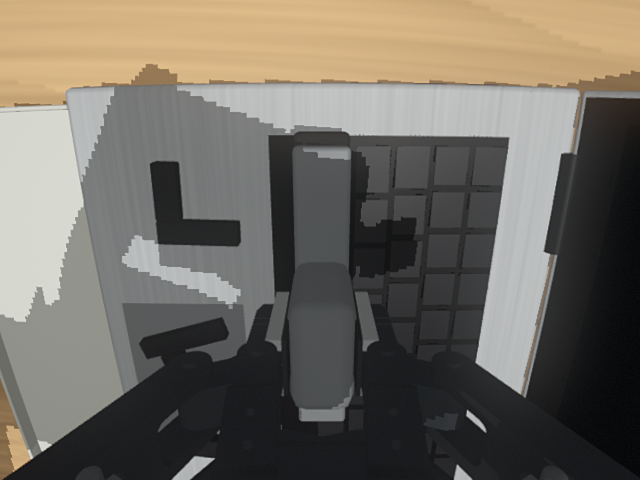

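The wiper is over the keys behind the L bit (180,205) and the tabbed bit (185,340), with nothing under the blade.

Request:
move_arm(commands="0 0 4 0 0 0 -1; 0 0 7 0 0 0 -1; 0 0 8 0 0 0 -1; 0 0 8 0 0 0 -1; 0 0 8 0 0 0 -1")

```text
t: 18.45
tcp_pos: [0.6016, -0.083, 0.0526]
tool_rot: [1.0, 0.028, 0.0, 0.0]
force: [-2.2, 0.4, 5.3]
finger_gap: 0.267
gripper_force: 89.7
```

Run:
```python
from h import *
plan([.594,.033,.053],93.2); s=telemetry.sense(); print(s['force'],s['ft_torque'])
```

```text
shift [  -1.1 -116.3   -0.4] rot [ 0. -0. -0.] tcp [ 0.6016 -0.083   0.0526] t 18.45
[-2.24587211  0.39329595  5.30170201] [0.00082552 0.2155398  0.00989874]
```

Request:
move_arm(commands="0 -13 0 0 0 0 -1; 0 -26 0 0 0 0 -1; 0 -39 0 0 0 0 -1; 0 -52 0 0 0 0 -1; 0 -65 0 0 0 0 -1")

```text
t: 19.08
tcp_pos: [0.599, -0.0176, 0.0526]
tool_rot: [1.0, 0.029, 0.001, 0.001]
force: [-0.3, -5.1, 7.0]
finger_gap: 0.264
gripper_force: 89.9
```

Request:
move_arm(commands="0 -13 0 0 0 0 -1; 0 -26 0 0 0 0 -1; 0 -38 0 0 0 0 -1; 0 -48 0 0 0 0 -1; 0 -52 0 0 0 0 -1")

```text
t: 19.7
tcp_pos: [0.5958, 0.0346, 0.0526]
tool_rot: [1.0, 0.029, 0.001, 0.001]
force: [1.1, -4.4, 5.2]
finger_gap: 0.268
gripper_force: 90.0
```

Run:
```python
from h import *
a=snap('scene'); cv2.imwrite('pics/s1.png',cv2.resize(a['image'][170:330,190:410],None,fx=3,fy=3)[:,:,::-1])
plan([.594,.033,.053],93.2); s=telemetry.sense(); print(s['force'],s['ft_torque'])
```

```text
shift [-1.9  1.9 -0.4] rot [ 0.1 -0.1  0.1] tcp [0.5957 0.035  0.0526] t 19.75
[ 0.62724982 -3.13393173  5.20497896] [-0.55222332 -0.14614348  0.10134752]
```

View pics/s1.png

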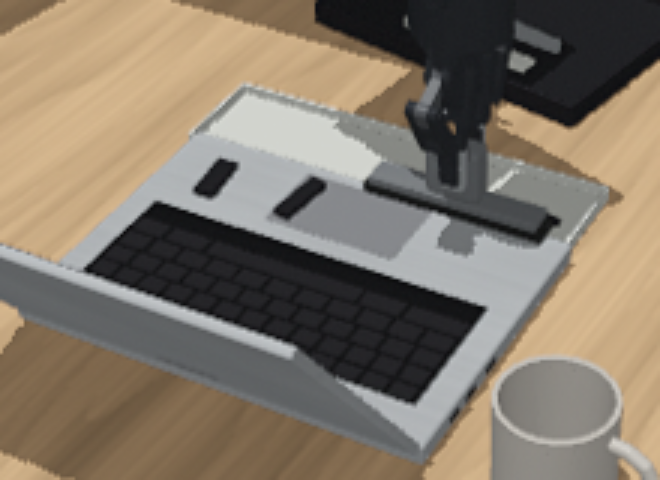

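The blade sits at the front edge. The two left bits are still on the deck at (215,178) and (300,198), and the right two are off the deck, with one end visible at (555,222).

Request:
move_arm(commands="0 -4 0 0 0 0 -1; 0 -4 0 0 0 0 -1; 0 -4 -20 0 0 0 -1; 0 0 -45 0 0 0 -1; 0 0 -70 0 0 0 -1")

```text
t: 20.38
tcp_pos: [0.5934, 0.0356, 0.1212]
tool_rot: [1.0, 0.028, -0.002, -0.001]
force: [0.1, -0.2, -2.3]
finger_gap: 0.266
gripper_force: 88.9
```

Run:
```python
from h import *
plan([.457,-.093,.10],93.2)
```

```text
shift [-143.3  120.8   21.5] rot [-0.1  0.2  0. ] tcp [0.5934 0.0356 0.1212] t 20.38
```

Request:
move_arm(commands="-45 40 0 0 0 0 -1; -90 80 0 0 0 0 -1; -143 121 10 0 0 0 -1; -143 121 21 0 0 0 -1; -143 121 21 0 0 0 -1")

```text
t: 21.0
tcp_pos: [0.4582, -0.0939, 0.0999]
tool_rot: [1.0, 0.027, -0.001, -0.001]
force: [0.6, 0.1, -1.7]
finger_gap: 0.268
gripper_force: 89.1
```

Request:
move_arm(commands="0 0 15 0 0 0 -1; 0 0 30 0 0 0 -1; 0 0 40 0 0 0 -1; 0 0 43 0 0 0 -1; 0 0 43 0 0 0 -1")

```text
t: 21.62
tcp_pos: [0.4595, -0.0945, 0.058]
tool_rot: [1.0, 0.028, 0.0, -0.0]
force: [0.1, -0.4, -1.1]
finger_gap: 0.272
gripper_force: 89.1
```

Run:
```python
from h import *
plan([.450,.030,.0526],93.2); s=telemetry.sense(); print(s['force'],s['ft_torque'])
```

```text
shift [  -2.4 -124.9    5.4] rot [-0. -0.  0.] tcp [ 0.4595 -0.0945  0.058 ] t 21.62
[ 0.12929895 -0.37510455 -1.07186879] [ 0.07985124 -0.02360954  0.01428111]
```

Request:
move_arm(commands="0 0 4 0 0 0 -1; 0 0 6 0 0 0 -1; 0 -5 6 0 0 0 -1; 0 -15 6 0 0 0 -1; 0 -27 6 0 0 0 -1")

```text
t: 22.25
tcp_pos: [0.4588, -0.0683, 0.0526]
tool_rot: [1.0, 0.028, 0.001, 0.001]
force: [0.9, -3.8, 6.5]
finger_gap: 0.261
gripper_force: 89.9
```

Request:
move_arm(commands="0 -13 0 0 0 0 -1; 0 -26 0 0 0 0 -1; 0 -39 0 0 0 0 -1; 0 -50 0 0 0 0 -1; 0 -60 0 0 0 0 -1")

```text
t: 22.88
tcp_pos: [0.4551, -0.0077, 0.0526]
tool_rot: [1.0, 0.029, 0.001, 0.001]
force: [1.6, -4.0, 6.5]
finger_gap: 0.26
gripper_force: 90.1
```

Request:
move_arm(commands="0 -13 0 0 0 0 -1; 0 -25 0 0 0 0 -1; 0 -35 0 0 0 0 -1; 0 -39 0 0 0 0 -1; 0 -39 0 0 0 0 -1")

```text
t: 23.5
tcp_pos: [0.4525, 0.0318, 0.0526]
tool_rot: [1.0, 0.029, 0.001, 0.0]
force: [1.0, -0.2, 6.9]
finger_gap: 0.267
gripper_force: 90.2
```

Request:
move_arm(commands="0 0 -20 0 0 0 -1; 0 10 -45 0 0 0 -1; 0 30 -80 0 0 0 -1; 0 30 -110 0 0 0 -1; 0 30 -110 0 0 0 -1")

```text
t: 24.12
tcp_pos: [0.4539, 0.0017, 0.1632]
tool_rot: [1.0, 0.028, 0.001, -0.0]
force: [0.9, -0.9, -1.8]
finger_gap: 0.265
gripper_force: 89.1
```

Run:
```python
from h import *
w=snap('wrist'); b=snap('side')
I=np.hstack([cv2.resize(w['image'],(400,300)),cv2.resize(b['image'][200:350,190:390],(400,300))])
cv2.imwrite('pics/s2.png',I[:,:,::-1]); plan([.45,.03,.05],93.2)
```

```text
shift [ -0.5 -28.  111.3] rot [-0.1  0.1  0. ] tcp [0.4524 0.002  0.1613] t 24.23
```

View pics/s2.png

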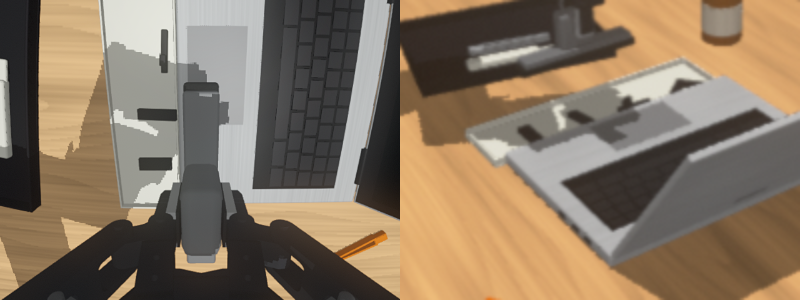

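All four bits lie in the white tray and the deck is clear. The left view shows strips at (157,115), (155,163) and (164,50); the side crop shows the L piece at (685,85). Next I return the wiper.

Run:
```python
from h import *
plan([.519,.386,.16],82.5)
```

```text
shift [  88.2 -379.7    1.5] rot [-0.1  0.1 10.7] tcp [0.4524 0.002  0.1613] t 24.23
```

Request:
move_arm(commands="14 -60 0 0 0 3 -1; 28 -120 0 0 0 6 -1; 42 -180 0 0 0 10.7 -1; 56 -240 0 0 0 10.7 -1; 70 -300 0 0 0 10.7 -1")

```text
t: 24.85
tcp_pos: [0.505, 0.3064, 0.1593]
tool_rot: [0.998, -0.065, -0.002, 0.001]
force: [1.1, -0.8, -1.5]
finger_gap: 0.262
gripper_force: 89.1
```

Run:
```python
from h import *
snap('wrist','w7')
plan([.519,.386,.10],82.5)
```

```text
shift [  2.7 -72.   60.5] rot [-0.4 -0.   0.2] tcp [0.5071 0.3146 0.16  ] t 24.9
```

View pics/w7.png

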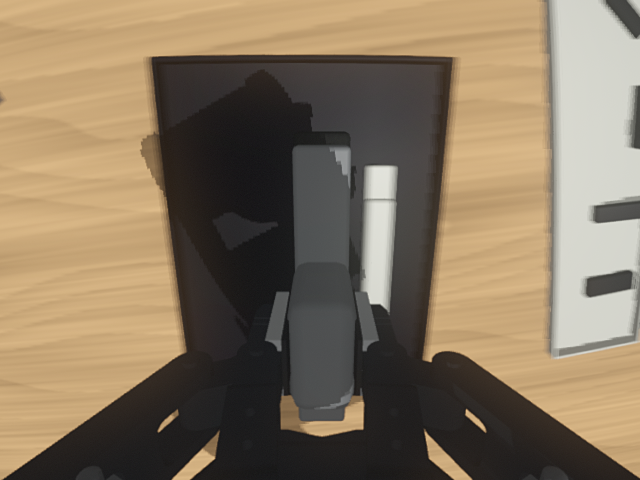

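Request:
move_arm(commands="3 -38 20 0 0 0 -1; 3 -76 50 0 0 0 -1; 3 -76 60 0 0 0 -1; 3 -76 60 0 0 0 -1; 3 -76 60 0 0 0 -1")

```text
t: 25.52
tcp_pos: [0.5196, 0.3783, 0.1019]
tool_rot: [0.998, -0.066, -0.0, 0.0]
force: [0.1, -0.7, -2.0]
finger_gap: 0.265
gripper_force: 89.3
```

Run:
```python
from h import *
plan([.518,.386,.037],82.5)
```

```text
shift [-2.5 -7.4 64.9] rot [ 0.   0.  -0.1] tcp [0.5196 0.3783 0.1019] t 25.52
```

Request:
move_arm(commands="-2 -4 20 0 0 0 -1; -2 -4 40 0 0 0 -1; -2 -4 55 0 0 0 -1; -2 -4 64 0 0 0 -1; -2 -4 64 0 0 0 -1")

```text
t: 26.15
tcp_pos: [0.5183, 0.3835, 0.0375]
tool_rot: [0.998, -0.065, -0.0, 0.0]
force: [-0.1, 0.3, -2.4]
finger_gap: 0.27
gripper_force: 89.6
```

Request:
move_arm(commands="0 0 0 0 0 0 -0.1; 0 0 0 0 0 0 -0.1; 0 0 0 0 0 0 -0.1; 0 0 0 0 0 0 -0.1; 0 0 -20 0 0 0 -0.1")

```text
t: 26.78
tcp_pos: [0.517, 0.3829, 0.0572]
tool_rot: [0.998, -0.065, -0.002, 0.001]
force: [0.2, -0.4, -0.0]
finger_gap: 0.45
gripper_force: 0.0
```

Request:
move_arm(commands="0 0 -50 0 0 0 0; 0 0 -110 0 0 0 0; 0 0 -150 0 0 0 0; 0 60 -150 0 0 0 0; 0 90 -150 0 0 0 0")

```text
t: 27.4
tcp_pos: [0.5062, 0.2927, 0.2105]
tool_rot: [0.998, -0.065, 0.001, -0.0]
force: [0.7, 0.4, 0.3]
finger_gap: 0.496
gripper_force: 0.0
```

Run:
```python
from h import *
import time
w=snap('wrist'); a=snap('side')
I=np.hstack([cv2.resize(w['image'],(400,300)),cv2.resize(a['image'][130:330,170:470],(400,300))])
cv2.imwrite('pics/s3.png',I[:,:,::-1]); plan([.5,.0,.35],93.2); print(telemetry.sense()['q'])
```

```text
shift [  33.1  290.  -140.1] rot [  0.   -0.  -10.9] tcp [0.506  0.2918 0.2098] t 27.5
[ 3.32223703e-01  4.97937630e-01  1.56054547e+00 -8.03752356e-04
  1.08286737e+00  2.03719981e+00]
```

View pics/s3.png

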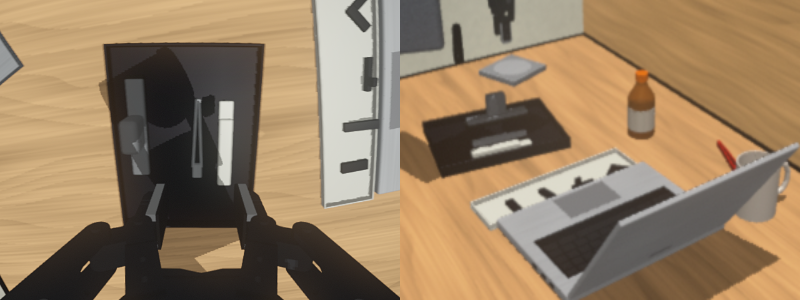

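All tools and the wiper are in the tray, and the four bits are in the scrap tray at about (357,12), (370,75), (360,125) and (353,165) in the crop. I'll check the bit positions numerically, plus the lid edge and the charger.

Run:
```python
from h import *
w=snap('wrist'); 
m=(cv2.cvtColor(w['image'],cv2.COLOR_RGB2GRAY)<80).astype(np.uint8); m[:, :535]=0; m[300:]=0
S=np.array([.514,.0765]); xl=np.array([.054,-.9985]); yl=np.array([.9985,.054])
for c in cv2.findContours(m,0,1)[0]:
    if cv2.contourArea(c)<60: continue
    M=cv2.moments(c); u,v=M['m10']/M['m00'],M['m01']/M['m00']
    P=np.array([onz(w,*p[0],.009)[:2]-S for p in c]); X=P@xl;Y=P@yl
    p=onz(w,u,v,.009)[:2]-S
    print('bit',np.round([p@xl,p@yl],3),'x',np.round([X.min(),X.max()],3),'y',np.round([Y.min(),Y.max()],3),cv2.boundingRect(c))
# charger in scene/side: black blob top
a=snap('scene');b=snap('side')
for s,box in ((a,(135,335,220,415)),(b,(380,335,480,395))):
    g=cv2.cvtColor(s['image'],cv2.COLOR_RGB2GRAY); x0,y0,x1,y1=box
    k=np.zeros_like(g); k[y0:y1,x0:x1]=(g[y0:y1,x0:x1]<60)
    c=max(cv2.findContours(k,0,1)[0],key=cv2.contourArea); h=cv2.convexHull(c)
    print(cv2.approxPolyDP(h,3,True)[:,0].tolist())
    # label (white patch)
    k=np.zeros_like(g); k[y0:y1,x0:x1]=(g[y0:y1,x0:x1]>150)&(cv2.cvtColor(s['image'],cv2.COLOR_RGB2HSV)[y0:y1,x0:x1,1]<60)
    for c in cv2.findContours(k,0,1)[0]:
        if cv2.contourArea(c)>40:
            M=cv2.moments(c); print('label',M['m10']/M['m00'],M['m01']/M['m00'],cv2.boxPoints(cv2.minAreaRect(c)).astype(int).tolist())
            for q in cv2.boxPoints(cv2.minAreaRect(c)): print(np.round(onz(s,*q,.032)[:2],3))
            print('ctr',onz(s,M['m10']/M['m00'],M['m01']/M['m00'],.032))
```

```text
bit [ 0.007 -0.103] x [-0.015  0.03 ] y [-0.112 -0.094] (543, 253, 44, 24)
bit [ 0.015 -0.033] x [-0.011  0.045] y [-0.043 -0.03 ] (547, 189, 58, 21)
bit [0.028 0.034] x [0.02 0.04] y [0.012 0.059] (579, 90, 22, 55)
bit [0.014 0.115] x [-0.003  0.031] y [0.094 0.134] (550, 0, 40, 49)
[[151, 347], [171, 345], [206, 379], [208, 389], [184, 404], [147, 366], [145, 358]]
label 174.73170731707316 366.7586382113821 [[160, 363], [171, 352], [189, 369], [177, 381]]
[ 0.502 -0.454]
[ 0.501 -0.423]
[ 0.556 -0.438]
[ 0.556 -0.467]
ctr [ 0.52955402 -0.44641362  0.032     ]
[[465, 362], [463, 374], [409, 388], [389, 378], [396, 360], [450, 347]]
label 430.764631043257 360.21564885496184 [[415, 357], [443, 351], [446, 362], [418, 369]]
[ 0.51  -0.426]
[ 0.565 -0.44 ]
[ 0.548 -0.466]
[ 0.494 -0.451]
ctr [ 0.528609   -0.44585102  0.032     ]
```

All four bits are well inside the scrap tray, within its ±41 and ±166 mm limits. Both views put the charger at (.529,-.446), long axis at about -15°. Next is the lid angle.

Run:
```python
from h import *
a=snap('scene');b=snap('side')
L=np.array([.523,-.087,0]);xl=np.array([.054,-.9985,0]);yl=np.array([.9985,.054,0]);H=L+.118*xl+[0,0,.021]
for n,s,u,v,k in (('sceneL',a,133,235,-.164),('sideR',b,467,229,.164),('sceneR',a,290,288,.164)):
    o,d=ray(s,u,v); t=(k-(o-L)@yl)/(d@yl); p=o+t*d
    q=p-H; print(n,np.round(p,3),'r',np.hypot(q@-xl,q[2]),'th',np.arctan2(q[2],-(q@xl)))
# charger check
for n,u,v,z in (('near',206,379,.032),('far?',171,345,.032),('bot',184,404,.0),('lef',147,366,0)): print(n,np.round(onz(a,u,v,z)[:2],3))
for n,u,v,z in (('r',465,362,.032),('rb',463,374,0),('lb',409,388,0),('tr',450,347,.032),('tl',396,360,.032)): print(n,np.round(onz(b,u,v,z)[:2],3))
f=-xl
plan(H+f*-.185*1+[0,0,.33],3.1)
```

```text
sceneL [ 0.373 -0.346  0.198] r 0.22117932403841417 th 2.211221603000312
sideR [ 0.701 -0.336  0.206] r 0.23228475250404937 th 2.218558457888872
sceneR [ 0.7   -0.32   0.196] r 0.21407598733072586 th 2.1883090598991295
near [ 0.595 -0.439]
far? [ 0.488 -0.411]
bot [ 0.577 -0.483]
lef [ 0.46  -0.453]
r [ 0.578 -0.483]
rb [ 0.58  -0.482]
lb [ 0.473 -0.455]
tr [ 0.584 -0.438]
tl [ 0.475 -0.411]
shift [ 121.   674.9 -143. ] rot [-0.1 -0.  79.5] tcp [0.5069 0.2954 0.2084] t 27.75
```

Request:
move_arm(commands="0 0 -50 0 0 -10 -1; 10 40 -100 0 0 -20 -1; 20 90 -140 0 0 -30 -1; 30 145 -143 0 0 -40 -1; 40 200 -143 0 0 -50 -1")

```text
t: 28.38
tcp_pos: [0.521, 0.0937, 0.3523]
tool_rot: [0.933, 0.361, 0.001, 0.001]
force: [0.3, -0.1, -0.3]
finger_gap: -0.0
gripper_force: 0.0
```

Run:
```python
from h import *
H=np.array([.529,-.205,.021]);f=np.array([-.054,.9985,0])
plan(H+f*-.185+[0,0,.33],3.1); print(telemetry.sense()['q'])
```

```text
shift [-312.1  369.6    1.4] rot [  0.2  -0.1 -50.8] tcp [0.521  0.0937 0.3523] t 28.38
[-3.34324956e-02  2.69573291e-01  1.50759273e+00  1.04579961e-04
  1.36121763e+00  7.98752922e-01]
```

Request:
move_arm(commands="-35 40 0 0 0 -10 -1; -70 82 0 0 0 -20 -1; -105 124 0 0 0 -30 -1; -142 168 0 0 0 -40 -1; -180 212 0 0 0 -50.5 -1")

```text
t: 29.0
tcp_pos: [0.5285, -0.1828, 0.3511]
tool_rot: [0.692, 0.722, 0.0, 0.0]
force: [0.7, -0.7, 0.5]
finger_gap: -0.001
gripper_force: 0.0
```

Run:
```python
from h import *
H=np.array([.529,-.205,.021]);f=np.array([-.054,.9985,0])
plan(H+f*-.185+[0,0,.33],3.1); print(telemetry.sense()['q'])
```

```text
shift [-2.072e+02  1.700e+00  1.000e-01] rot [ 0.  -0.  -0.7] tcp [ 0.5285 -0.1828  0.3511] t 29.0
[-5.33121817e-01  3.18595599e-01  1.43894508e+00  4.48058671e-04
  1.38351723e+00 -5.75664808e-01]
```

Request:
move_arm(commands="-60 1 0 0 0 -0.5 -1; -120 2 0 0 0 -0.5 -1; -180 2 0 0 0 -0.5 -1; -207 2 0 0 0 -0.5 -1; -207 2 0 0 0 -0.5 -1")

```text
t: 29.62
tcp_pos: [0.5374, -0.3903, 0.3499]
tool_rot: [0.692, 0.722, 0.0, -0.0]
force: [-0.0, -0.3, 0.5]
finger_gap: 0.002
gripper_force: 0.0
```

Request:
move_arm(commands="0 0 40 0 0 0 -1; 0 0 90 0 0 0 -1; 0 0 140 0 0 0 -1; 0 0 155 0 0 0 -1; 0 0 155 0 0 0 -1")

```text
t: 30.25
tcp_pos: [0.5375, -0.3874, 0.1958]
tool_rot: [0.691, 0.723, 0.0, -0.001]
force: [0.2, -0.1, 0.3]
finger_gap: -0.002
gripper_force: 0.0
```

```bash
cat > lid.py <<'E'
from h import *
H=np.array([.529,-.205,.021]);f=np.array([-.054,.9985,0])
def tip(t):
    if t>1.57: a,z=.237*np.cos(t)-.008*np.sin(t)-.011,.237*np.sin(t)+.008*np.cos(t)-.025
    else: a,z=.21*np.cos(t)-.008*np.sin(t)-.011,.21*np.sin(t)+.008*np.cos(t)
    return a,z
def path(t0,t1,extra=0):
    s=telemetry.sense(); d=s['tcp_pos']-H; a0,z0=d@f,d[2]; print('a,z',a0,z0,s['force'],s['t'])
    for t in np.linspace(t0,t1,6)[1:]:
        a,z=tip(t); print(round(t,2),np.round([1000*(a-a0),-1000*(z-z0)],1))
E
python3 - <<'E'
from lid import *
path(2.3,1.9); a=snap('scene')
E
```

```text
a,z -0.18262489022372266 0.1748421336248441 [ 0.18314335 -0.09701859  0.30864259] 30.25
2.22 [22.  15.9]
2.14 [37.2  4.5]
2.06 [53.2 -5.6]
1.98 [ 70.  -14.4]
1.9 [ 87.4 -21.8]
```

Request:
move_arm(commands="10 0 6 0 0 0 -1; 22 0 8 0 0 0 -1; 30 0 6 0 0 0 -1; 37 0 4 0 0 0 -1; 45 0 0 0 0 0 -1")

```text
t: 30.92
tcp_pos: [0.5353, -0.3467, 0.1982]
tool_rot: [0.691, 0.722, -0.002, 0.003]
force: [-2.9, -6.0, 4.7]
finger_gap: -0.0
gripper_force: 3.3
```

```bash
python3 -c "
from lid import *
path(2.1,1.7)"
```

```text
a,z -0.14182616396444844 0.17720628126484114 [-2.870248   -5.96916452  4.74289006] 30.925
2.02 [20.7 -7.8]
1.94 [ 37.8 -15.9]
1.86 [ 55.6 -22.7]
1.78 [ 73.8 -28. ]
1.7 [ 92.4 -31.8]
```

Request:
move_arm(commands="14 0 -6 0 0 0 -1; 28 0 -12 0 0 0 -1; 42 0 -18 0 0 0 -1; 56 0 -23 0 0 0 -1; 70 0 -27 0 0 0 -1")

```text
t: 31.55
tcp_pos: [0.5322, -0.273, 0.2237]
tool_rot: [0.692, 0.722, 0.0, 0.001]
force: [0.9, -2.6, 3.0]
finger_gap: -0.001
gripper_force: 1.6
```

```bash
python3 -c "
from lid import *
path(1.8,1.4)"
```

```text
a,z -0.0680449922283263 0.20272229587695248 [ 0.87583188 -2.63776122  2.98836482] 31.55
1.72 [13.9 -5.5]
1.64 [32.7 -8.2]
1.56 [51.3 -7.4]
1.48 [68.1 -7.1]
1.4 [84.9 -5.6]
```

Request:
move_arm(commands="14 0 -5 0 0 0 -1; 30 0 -7 0 0 0 -1; 46 0 -8 0 0 0 -1; 62 0 -7 0 0 0 -1; 78 0 -6 0 0 0 -1")

```text
t: 32.17
tcp_pos: [0.5281, -0.1944, 0.2288]
tool_rot: [0.691, 0.722, -0.0, -0.0]
force: [-0.4, -2.5, 0.6]
finger_gap: 0.002
gripper_force: 1.2
```

```bash
python3 -c "
from lid import *
path(1.43,1.03)"
```

```text
a,z 0.010638010793918915 0.2077805618506 [-0.38356666 -2.53560652  0.58470034] 32.175
1.35 [16.5  1.1]
1.27 [32.9  4.8]
1.19 [49.   9.8]
1.11 [64.6 16.1]
1.03 [79.6 23.6]
```

Request:
move_arm(commands="16 0 1 0 0 0 -1; 33 0 5 0 0 0 -1; 49 0 10 0 0 0 -1; 65 0 16 0 0 0 -1; 80 0 24 0 0 0 -1")

```text
t: 32.8
tcp_pos: [0.525, -0.1144, 0.2046]
tool_rot: [0.692, 0.722, 0.0, -0.0]
force: [-0.5, -1.1, 1.6]
finger_gap: -0.002
gripper_force: 0.9
```

```bash
python3 -c "
from lid import *
path(1.03,.63)"
```

```text
a,z 0.09063571036971405 0.18361100756206214 [-0.5190559  -1.08157434  1.64365897] 32.8
0.95 [14.   8.1]
0.87 [27.7 17.9]
0.79 [40.5 28.8]
0.71 [52.4 40.7]
0.63 [63.3 53.4]
```

Request:
move_arm(commands="14 0 8 0 0 0 -1; 28 0 18 0 0 0 -1; 40 0 29 0 0 0 -1; 52 0 41 0 0 0 -1; 63 0 53 0 0 0 -1")

```text
t: 33.42
tcp_pos: [0.5223, -0.0521, 0.1511]
tool_rot: [0.691, 0.722, 0.0, 0.0]
force: [-0.4, -1.7, 0.1]
finger_gap: -0.003
gripper_force: 0.6
```

```bash
python3 -c "
from lid import *
path(.63,.23)"
```

```text
a,z 0.15298669200355622 0.1301105814880361 [-0.43502623 -1.72070675  0.12143417] 33.425
0.55 [10.9 13.5]
0.47 [19.6 27.9]
0.39 [27.2 42.9]
0.31 [33.6 58.4]
0.23 [38.7 74.4]
```

Request:
move_arm(commands="11 0 13 0 0 0 -1; 20 0 28 0 0 0 -1; 27 0 43 0 0 0 -1; 33 0 58 0 0 0 -1; 38 0 73 0 0 0 -1")

```text
t: 34.05
tcp_pos: [0.5204, -0.0145, 0.0779]
tool_rot: [0.692, 0.722, -0.0, -0.0]
force: [0.5, -0.6, 0.3]
finger_gap: 0.0
gripper_force: 0.5
```

```bash
python3 -c "
from lid import *
path(.23,-.0)"
```

```text
a,z 0.1907117842437353 0.056903623890199304 [ 0.47106    -0.56095979  0.28274614] 34.05
0.18 [ 3.3 10.6]
0.14 [ 5.2 20.1]
0.09 [ 6.7 29.6]
0.05 [ 7.7 39.3]
-0.0 [ 8.3 48.9]
```

Request:
move_arm(commands="2 0 10 0 0 0 -1; 4 0 20 0 0 0 -1; 5 0 30 0 0 0 -1; 5 0 38 0 0 0 -1; 5 0 45 0 0 0 -1")

```text
t: 34.67
tcp_pos: [0.5205, -0.01, 0.0336]
tool_rot: [0.692, 0.722, 0.0, 0.0]
force: [-0.1, 0.6, 0.4]
finger_gap: 0.002
gripper_force: 0.4
```

Request:
move_arm(commands="0 0 2 0 0 0 -1; 0 0 4 0 0 0 -1; 0 0 5 0 0 0 -1; 0 0 5 0 0 0 -1; 0 0 5 0 0 0 -1")

```text
t: 35.3
tcp_pos: [0.5205, -0.01, 0.0291]
tool_rot: [0.691, 0.722, 0.0, 0.0]
force: [0.1, -0.3, -0.2]
finger_gap: -0.001
gripper_force: 0.0
```

```bash
python3 -c "
from lid import *
path(.03,-.0)"
```

```text
a,z 0.19516876477374556 0.008106559479846735 [ 0.14142524 -0.27125818 -0.20393824] 35.3
0.02 [ 3.6 -4.9]
0.02 [ 3.7 -3.7]
0.01 [ 3.7 -2.4]
0.01 [ 3.8 -1.2]
-0.0 [3.8 0.1]
```

Request:
move_arm(commands="0 0 1 0 0 0 -1; 0 0 2 0 0 0 -1; 0 0 3 0 0 0 -1; 0 0 3 0 0 0 -1; 0 0 3 0 0 0 -1")

```text
t: 35.92
tcp_pos: [0.5206, -0.01, 0.0289]
tool_rot: [0.691, 0.722, 0.0, 0.001]
force: [-4.4, 0.7, 23.2]
finger_gap: 0.002
gripper_force: 11.5
```

Run:
```python
from lid import *
path(.03,0)
a=snap('scene');b=snap('side')
# keys visible? outline of closed lid at known corners
L=np.array([.523,-.087,0]);xl=np.array([.054,-.9985,0]);yl=np.array([.9985,.054,0])
for s in (a,b):
    g=cv2.cvtColor(s['image'],cv2.COLOR_RGB2GRAY)
    for x in (-.115,-.06,0,.06,.1):
        print([int(np.median(g[int(q[1])-1:int(q[1])+2,int(q[0])-1:int(q[0])+2])) for y in (-.14,-.1,.1,.14) for q in [proj(s,L+x*xl+y*yl+[0,0,.029])]],end=' ')
    print([np.round(proj(s,L+x*xl+y*yl+[0,0,.2])).tolist() for x,y in((.25,0),)])
```

```text
a,z 0.19518394398357472 0.007864710494188354 [-4.39138885  0.7322106  23.24528964] 35.925
0.02 [ 3.6 -5.2]
0.02 [ 3.6 -3.9]
0.01 [ 3.7 -2.7]
0.01 [ 3.8 -1.4]
0.0 [ 3.8 -0.1]
[176, 170, 168, 115] [171, 173, 171, 172] [171, 174, 169, 173] [168, 169, 169, 170] [169, 169, 169, 169] [[205.0, 260.0]]
[195, 172, 125, 173] [176, 179, 175, 178] [177, 181, 176, 180] [174, 177, 174, 175] [176, 175, 176, 175] [[402.0, 255.0]]
```

The lid is shut: the tip meets firm resistance at z=.029 and the top is uniformly silver. Next I lift off and re-measure the charger.

Request:
move_arm(commands="0 0 -30 0 0 0 -1; 0 0 -80 0 0 0 0; -60 0 -140 0 0 0 1; -120 0 -160 0 0 0 1; -180 0 -160 0 0 0 1")

```text
t: 36.65
tcp_pos: [0.5286, -0.1742, 0.1866]
tool_rot: [0.691, 0.723, 0.001, 0.002]
force: [-0.0, 0.2, -0.4]
finger_gap: 0.849
gripper_force: 0.0
```

```bash
cat > chg.py <<'E'
from h import *
for n in ('scene','side'):
    s=snap(n); g=cv2.cvtColor(s['image'],cv2.COLOR_RGB2GRAY); sat=cv2.cvtColor(s['image'],cv2.COLOR_RGB2HSV)[:,:,1]
    k=((g>150)&(sat<60)).astype(np.uint8)
    C=proj(s,[.529,-.446,.032])
    for c in cv2.findContours(k,0,1)[0]:
        M=cv2.moments(c)
        if 60<M['m00']<600 and np.hypot(M['m10']/M['m00']-C[0],M['m01']/M['m00']-C[1])<60:
            print(n,np.round(onz(s,M['m10']/M['m00'],M['m01']/M['m00'],.032),3),M['m00'],end=' ')
            P=np.array([onz(s,*p[0],.032)[:2]*1000 for p in c],np.float32); print(np.round(cv2.fitLine(P,2,0,.01,.01).ravel(),3))
plan([.527,-.446,.16],75)
E
python3 chg.py
```

```text
scene [ 0.53  -0.446  0.032] 327.0 [ 9.75000e-01 -2.21000e-01  5.29838e+02 -4.46119e+02]
side [ 0.529 -0.446  0.032] 263.0 [ 9.69000e-01 -2.47000e-01  5.28338e+02 -4.45888e+02]
shift [-266.   -12.9   27.5] rot [  0.1   0.5 -72.8] tcp [ 0.5297 -0.1796  0.186 ] t 36.75
```

Request:
move_arm(commands="-50 -2 0 0 0 -10 1; -105 -5 0 0 0 -20 1; -160 -8 0 0 0 -30 1; -215 -10 0 0 0 -40 1; -266 -13 20 0 0 -50 1")

```text
t: 37.38
tcp_pos: [0.527, -0.441, 0.1652]
tool_rot: [0.319, 0.948, -0.001, 0.002]
force: [0.3, 0.4, -0.6]
finger_gap: 1.0
gripper_force: 0.0
```

```bash
python3 -c "
from h import *
plan([.527,-.446,.12],76.5)"
```

```text
shift [-2.9 -3.9 45.2] rot [ -0.1   0.2 -23.7] tcp [ 0.527  -0.441   0.1652] t 37.38
```

Request:
move_arm(commands="-3 -4 10 0 0 -10 1; -3 -4 25 0 0 -20 1; -3 -4 45 0 0 -23.7 1; -3 -4 45 0 0 -23.7 1; -3 -4 45 0 0 -23.7 1")

```text
t: 38.0
tcp_pos: [0.5264, -0.4436, 0.1193]
tool_rot: [0.12, 0.993, -0.0, 0.0]
force: [0.5, 0.5, 0.3]
finger_gap: 1.001
gripper_force: 0.0
```

Run:
```python
from h import *
w=snap('wrist'); g=cv2.cvtColor(w['image'],cv2.COLOR_RGB2GRAY); sat=cv2.cvtColor(w['image'],cv2.COLOR_RGB2HSV)[:,:,1]
C=proj(w,[.527,-.446,.032]);print('exp',C)
k=((g>110)&(sat<60)).astype(np.uint8)
for c in cv2.findContours(k,0,1)[0]:
    M=cv2.moments(c)
    if M['m00']>500: 
        u,v=M['m10']/M['m00'],M['m01']/M['m00']; print('label?',u,v,M['m00'],np.round(onz(w,u,v,.032),3))
# charger body: columns of dark on row through a spot ahead of fingers
for v in (100,130,160,200,240):
    r=np.where((sat[v]<90)&(g[v]<150))[0]; r=r[(r>150)&(r<490)]
    if len(r): print(v,r.min(),r.max(),np.round(onz(w,r.min(),v,.032)[:2],3),np.round(onz(w,r.max(),v,.032)[:2],3))
plan([.527,-.446,.010],76.5)
```

```text
exp [316.08230154 241.58244887]
label? 316.6886783284742 244.21758989310007 3430.0 [ 0.529 -0.446  0.032]
130 313 319 [ 0.461 -0.431] [ 0.461 -0.428]
160 275 359 [ 0.472 -0.457] [ 0.484 -0.409]
200 160 360 [ 0.478 -0.532] [ 0.507 -0.414]
240 276 359 [ 0.52 -0.47] [ 0.532 -0.42 ]
shift [ -0.8  -1.8 109.8] rot [-0.   0.1 -0.3] tcp [ 0.5265 -0.4439  0.1198] t 38.05
```

Request:
move_arm(commands="0 -2 40 0 0 0 1; 0 -2 80 0 0 0 1; 0 -2 105 0 0 0 1; 0 -2 112 0 0 0 1; 0 -2 112 0 0 0 1")

```text
t: 38.67
tcp_pos: [0.5261, -0.4462, 0.0078]
tool_rot: [0.12, 0.993, -0.0, 0.0]
force: [1.4, 0.3, 0.0]
finger_gap: 0.999
gripper_force: 0.0
```

Request:
move_arm(commands="0 0 0 0 0 0 -1; 0 0 0 0 0 0 -1; 0 0 0 0 0 0 -1; 0 0 0 0 0 0 -1; 0 0 0 0 0 0 -1", grip_force=90)

```text
t: 39.3
tcp_pos: [0.5266, -0.447, 0.0092]
tool_rot: [0.12, 0.993, -0.001, 0.001]
force: [-0.1, 0.0, 6.8]
finger_gap: 0.619
gripper_force: 99.4
```

Request:
move_arm(commands="0 0 -30 0 0 0 -1; 0 0 -70 0 0 0 -1; 0 0 -110 0 0 0 -1; 0 0 -110 0 0 0 -1; 0 0 -110 0 0 0 -1")

```text
t: 39.92
tcp_pos: [0.5244, -0.4445, 0.1153]
tool_rot: [0.12, 0.993, 0.001, -0.001]
force: [-2.0, 0.8, -5.3]
finger_gap: 0.625
gripper_force: 98.3
```

```bash
python3 -c "
from h import *
plan([.52,-.10,.12],90)"
```

```text
shift [ 86.5 333.5  -3.7] rot [  0.1  -0.2 -13.8] tcp [ 0.5244 -0.4445  0.1153] t 39.92
```

Request:
move_arm(commands="13 50 0 0 0 0 -1; 28 108 0 0 0 0 -1; 43 166 0 0 0 0 -1; 58 224 0 0 0 0 -1; 72 280 0 0 0 0 -1")

```text
t: 40.55
tcp_pos: [0.5205, -0.1539, 0.1148]
tool_rot: [0.12, 0.993, 0.001, -0.002]
force: [0.6, -0.7, -4.4]
finger_gap: 0.622
gripper_force: 98.1
```

```bash
python3 -c "
from h import *
plan([.52,-.10,.0395])"
```

```text
shift [13.  52.1 75.5] rot [0. 0. 0.] tcp [ 0.5205 -0.1539  0.1148] t 40.55
```

Request:
move_arm(commands="7 25 20 0 0 0 -1; 13 52 45 0 0 0 -1; 13 52 60 0 0 0 -1; 13 52 70 0 0 0 -1; 13 52 74 0 0 0 -1")

```text
t: 41.18
tcp_pos: [0.5222, -0.104, 0.042]
tool_rot: [0.121, 0.993, 0.0, -0.0]
force: [0.6, 0.1, -4.0]
finger_gap: 0.618
gripper_force: 98.1
```

```bash
python3 -c "
from h import *
plan([.52,-.10,.0385]); print(telemetry.sense()['force'])"
```

```text
shift [3.1 3.4 3.5] rot [0. 0. 0.] tcp [ 0.5222 -0.104   0.042 ] t 41.17
[ 0.6307098   0.13162341 -4.02080219]
```

Request:
move_arm(commands="0 0 2 0 0 0 -1; 0 0 4 0 0 0 -1; 0 0 4 0 0 0 -1; 0 0 4 0 0 0 -1; 0 0 4 0 0 0 -1")

```text
t: 41.8
tcp_pos: [0.5224, -0.1031, 0.0393]
tool_rot: [0.12, 0.993, -0.0, 0.0]
force: [0.1, -0.4, -3.3]
finger_gap: 0.619
gripper_force: 98.1
```

```bash
python3 -c "
from h import *
plan([.52,-.10,.0385]); print(telemetry.sense()['force'])"
```

```text
shift [3.  2.5 0.8] rot [0. 0. 0.] tcp [ 0.5224 -0.1031  0.0393] t 41.8
[ 0.07518213 -0.36051955 -3.29992487]
```

Nearly in contact. I'll lower 2 mm more, release and rise.

Request:
move_arm(commands="0 0 1 0 0 0 -1; 0 0 2 0 0 0 -1; 0 0 2 0 0 0 -1; 0 0 2 0 0 0 0.6; 0 0 2 0 0 0 1")

```text
t: 42.42
tcp_pos: [0.5227, -0.1033, 0.0373]
tool_rot: [0.12, 0.993, -0.0, 0.001]
force: [0.2, -0.7, 0.1]
finger_gap: 0.979
gripper_force: 0.0
```

Request:
move_arm(commands="0 0 0 0 0 0 1; 0 0 0 0 0 0 1; 0 0 0 0 0 0 1; 0 0 0 0 0 0 1; 0 0 -15 0 0 0 1")

```text
t: 43.05
tcp_pos: [0.5213, -0.1027, 0.0517]
tool_rot: [0.12, 0.993, 0.0, -0.001]
force: [0.4, 0.0, -0.3]
finger_gap: 1.001
gripper_force: 0.0
```

Request:
move_arm(commands="0 0 -40 0 0 0 1; 0 0 -90 0 0 0 1; 0 0 -140 0 0 0 1; 0 0 -180 0 0 0 1; 0 0 -180 0 0 0 1")

```text
t: 43.68
tcp_pos: [0.5243, -0.1039, 0.2367]
tool_rot: [0.12, 0.993, -0.001, 0.005]
force: [0.2, 0.3, -1.1]
finger_gap: 1.001
gripper_force: 0.0
```

Run:
```python
from h import *
a=snap('scene');b=snap('side')
L=np.array([.523,-.087,0]);xl=np.array([.054,-.9985,0]);yl=np.array([.9985,.054,0])
for n,s in (('scene',a),('side',b)):
    g=cv2.cvtColor(s['image'],cv2.COLOR_RGB2GRAY); sat=cv2.cvtColor(s['image'],cv2.COLOR_RGB2HSV)[:,:,1]
    C=proj(s,[.522,-.103,.061]).astype(int)
    k=np.zeros_like(g); sl=np.s_[C[1]-45:C[1]+45,C[0]-60:C[0]+60]; k[sl]=(g[sl]<60)
    c=max(cv2.findContours(k,0,1)[0],key=cv2.contourArea); M=cv2.moments(cv2.convexHull(c)); u,v=M['m10']/M['m00'],M['m01']/M['m00']
    p=onz(s,u,v,.045); print(n,'charger',np.round(p,3),'laptop xy',np.round([(p-L)@xl,(p-L)@yl],3),cv2.boundingRect(c))
# tool tray: tools bright vs black, and any tool outside
T=np.array([.483,.320]);tx=np.array([.13,.9915]);ty=np.array([.9915,-.13])
for s in (a,b):
    g=cv2.cvtColor(s['image'],cv2.COLOR_RGB2GRAY); m=np.zeros_like(g)
    poly=np.array([proj(s,[*(T+x*tx+y*ty),.01]) for x,y in((-.1,-.135),(-.1,.135),(.1,.135),(.1,-.135))]).astype(np.int32)
    cv2.fillPoly(m,[poly],1); k=((g>75)&(m>0)).astype(np.uint8)
    for c in cv2.findContours(k,0,1)[0]:
        if cv2.contourArea(c)>15:
            M=cv2.moments(c);p=onz(s,M['m10']/M['m00'],M['m01']/M['m00'],.014)[:2]-T; print('tray',np.round([p@tx,p@ty],3),M['m00'])
    mm=np.zeros_like(g); S=np.array([.514,.0765])
    poly=np.array([proj(s,[*(S+x*xl[:2]+y*yl[:2]),.009]) for x,y in((-.041,-.165),(-.041,.165),(.041,.165),(.041,-.165))]).astype(np.int32)
    cv2.fillPoly(mm,[poly],1)
    for c in cv2.findContours(((g<70)&(mm>0)).astype(np.uint8),0,1)[0]:
        if cv2.contourArea(c)>12:
            M=cv2.moments(c);p=onz(s,M['m10']/M['m00'],M['m01']/M['m00'],.009)[:2]-S; print('bit',np.round([p@xl[:2],p@yl[:2]],3))
print(telemetry.sense()['force'])
```

```text
scene charger [ 0.526 -0.103  0.045] laptop xy [0.016 0.002] (256, 234, 55, 44)
side charger [ 0.52  -0.102  0.045] laptop xy [ 0.015 -0.004] (297, 257, 61, 28)
tray [-0.061 -0.002] 295.0
tray [-0.021  0.007] 192.0
tray [0.076 0.02 ] 152.5
bit [0.013 0.121]
bit [0.015 0.017]
bit [ 0.008 -0.04 ]
bit [ 0.006 -0.104]
tray [-0.047 -0.005] 471.5
tray [0.08  0.024] 179.5
bit [ 0.002 -0.108]
bit [ 0.005 -0.039]
[ 0.74602421  0.17020322 -0.3194315 ]
```

```bash
python3 -c "
from h import *
print(ticket.sign_off())"
```

```text
the job is handed in; nothing more can be done
None
```

I handed the job in, with no verdict returned: by my last measurements the pry bar, tweezers and wiper are in the tool tray, all four bits are in the scrap tray, the lid is closed, and the charger rests on it.

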